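# Take the shaft out of its split bearings for inspection and refit the caps

## Task

The shaft has to come out of its split bearing stand for inspection; the cap screws are already out. Lift off both bearing caps and stand them upright in the blue tray, then lay the shaft in the two V-blocks, centred across the pair; once it lies there, put each cap back on its own pedestal, fully down on the split face between the cheeks and flush with the pedestal, so that the matched pairs stay together. Leave the grease tin, the plain steel disc and the hexagon key where they are.

Things in the scene. Friction and masses are not known exactly. Their poses are not given: they have to be found in the camera images.
- bearing_stand: Fixed grey stand, base 206x100x10 mm. Origin: centre of underside; x along the shaft, z up. Pedestals 30 mm long, large at x=+80, small at x=-80 mm, bronze half bores; split faces (cap seats) and shaft axis at z=46. Cheeks 10 mm above the split face, 2 mm beside a seated cap in y, their upper 6 mm a 45 degree lead-in (7 mm off-centre still enters); nothing locates a cap in x. Outline y +-50.
- large_cap: Large grey bearing cap, loose, 0.26 kg, 72 mm wide (y), 30 mm long (x, along the shaft), on the large pedestal at the start. Origin: centre of underside (split face), z up. Feet 14 mm high, arch 22 mm; on top a lifting lug 28 (x) by 30 mm (y), z 22 to 49, then a thin grease nipple to 59 mm. Grip the lug from above. Half a turn about z makes no difference.
- small_cap: Small grey bearing cap, loose, 0.16 kg, 54 mm wide (y), 30 mm long (x, along the shaft), on the small pedestal at the start. Origin: centre of underside (split face), z up. Feet 12 mm high, arch 18 mm; on top a lifting lug 24 x 24 mm, z 18 to 45, then a thin grease nipple to 55 mm. Grip the lug from above. Half a turn about z makes no difference.
- shaft: Bright steel stepped shaft, loose, 0.55 kg, level. Origin: on its axis at the middle of the thick part; x along the axis, y and z may be rolled about it. Thick part 32 mm diameter, x -63 to +63 (grip at the origin across it from above; balance point at x=+11); 28 mm journal to +98, 22 mm end to +117; 20 mm journal to -102. Lies in the half bores; cannot be lifted while a cap is on.
- vee_stand: Fixed steel plate 146x64x10 mm with two V-blocks, each 38 mm long (x), 40 wide, tops at z=45 mm, at x=-46 and +46 (54 mm free between them). Origin: centre of the plate's underside; the V's run along x, z up. With the shaft's thick part in both V's its axis is at z=52 mm; its big end may point either way.
- tray: Fixed blue open parts tray, 104 mm (x) by 150 mm (y), rim 26 mm high, walls 3 mm, floor 2 mm. Origin: centre of underside, z up. Holds both caps side by side, each with its 30 mm length along the tray's y, for instance at y = -36 and +36 mm.
- grease_tin: Flat round grease tin, 67 mm across, 29 mm high, on the bench: leave it alone. Origin: centre of its underside.
- steel_disc: Plain bright steel disc, 56 mm across, 16 mm high, on the bench: leave it alone. Origin: centre of its underside.
- hex_key: Black hexagon key 37 x 93 x 6 mm lying on the bench: leave it alone. Origin: centre of its underside.
Not all that is in view belongs to the job. What is shaped like the large_cap but orange is not meant.

How it is judged:
By the outcome, as a careful person would: the job done as asked, in the order asked, and still so for the second after the job is handed in, with the robot touching nothing.
It also fails if it takes over 128 s, if anything falls off the work surface, if the arm or the gripper's body presses on something with over 40 N, if the wrist force passes 120 N, or if a joint passes its speed limit or range.

## Robot

A 7-joint arm with a two-finger parallel gripper is mounted at the origin on a cart in front of the work surface, level with it; the furniture and walls round the work are solid. World frame = base frame: x ahead of the robot, y to its left, z up, the work surface at z = 0. Lengths are in mm, angles in rad, forces in N, time in s.
With the tool pointing down it reaches from about 400 to 925 mm from the base axis. Payload 5.6 kg.
Tool frame: the origin (TCP) lies at the very end of the fingers, on their centre line; the grasp point (between the pads) lies 19 mm behind it (manip.tcp_to_grasp is the distance from the TCP to the grasp point, in mm); z points along the fingers, y is the line along which they close (so a half turn about z gives the same grasp; the last joint's range is limited). The gripper opens to 85 mm and grips with 20 to 120 N. Pads are 22 mm wide; open, the fingers measure 114 mm over their backs; the gripper's body (76 mm by 85 mm) begins 54 mm behind the grasp point. The pads swing forward as they close: fully open they stand 13 mm farther back than shut.
Start: joints at [1.303, 0.468, -0.012, 1.603, 0.006, 1.071, -0.056], TCP at [144.85, -633.662, 231.29] pointing down, gripper open.
Joint ranges: [-2.53, 2.53], [-0.31, 2.02], [-1.57, 1.55], [0.28, 2.44], [-1.29, 4.43], [0.15, 1.84], [-2.92, 2.92]. Speed limits (rad/s): [2.57, 2.57, 3.14, 3.14, 3.14, 3.14, 3.14].

## Interface

Orientations are given as a 3x3 rotation matrix whose columns are the frame's x, y, z axes.
In Python, from plant import manip gives the robot as it stands.
- The arm moves only by the tool jog_arm, never from a script. Its argument "increments" is a list of rows, each a list of 3 entries, a list of its own where there are three numbers: the finger opening in mm, from 0 to 85.4, then the shift along the tool's x, y, z in mm, then the turn about the tool's z in rad. In form: [[hand, [tx, ty, tz], turn], ...]. A call has 1 to 5 rows; each row shifts and turns the commanded pose from where the row before left it, along the tool's axes as they then stand; what a row does not reach is not made up. A row lasts 1/12 s, in which the tool goes at most 41.7 mm and 7.16 degrees, less where a joint would pass 70% of its speed; a pose out of reach is approached as far as the arm can. A call with a gripper value outside its range is refused whole. The fingers move at their own pace and stop on an object; the grip force is fixed at half the most. Time passes only in rows, so rows that do not move let the fingers close. It gives the time, the measured TCP pose, the force, the opening and the grip force at its end, in the units of the state.
- manip.get_state(): the state, without advancing time (a new reading comes with each control period).
- manip.snapshot(name): name is "side" or "top" or "wrist"; returns a dict with "pixels" (400x640x3 uint8, blue, green, red), "depth" (400x640 float32, mm along the optical axis (not along the pixel's ray), 0 where there is no reading), "K" (3x3 intrinsics, pixels), "T" (4x4, takes a point from camera to world coordinates). Camera axes: x right, y down, z forward; pixel columns grow to the right and rows downward; lengths in mm; the calibration is good to about 2 mm. A picture is of the moment at which its call begins.
- manip.hand_in(): hands the job in; it is judged then, once.
Trained networks look in a picture, given as the dict that the camera call returned (one of the last four; its "shot" number tells which), for a name from the list of things; names that differ only in an ending like _2 or _b are one class to them, and where a whole thing is asked for, a point or a joint stands for the part that bears it (a point fixed in the world has none). Each returns a list of dicts, best first, with "confidence" (0 to 1); they miss things now and then, are a little off and sometimes report something else, mostly with a low value. They report only what shows in the picture. A call takes as long as a camera call. They do not tell look-alikes from the thing itself.
- manip.boxes_of(picture, name): "position" ([column, row] in pixels, amid what is visible of it).
The state is a dict: "t": time; "joints": joint angles; "qd": joint speeds; "tau": joint torques, N m; "eef_pos": TCP position; "eef_rot": TCP orientation; "wrist_force": force on the tool from outside, world axes, zero at the start; "ft_torque": the same for the moment, N m; "opening": opening from 0.0 (shut) to 1.0 (fully open); "grasp_force": force on a finger pad.
Only numpy, scipy, OpenCV 4.12 (cv2) and the standard library are available. Lean on these libraries where they do the work, as an engineer would, in place of code of your own. Each camera call takes 0.05 s, during which the arm holds its last target. There are 200 camera calls.

## Working session

There is one attempt and no reset: what is moved stays moved. The work goes in short steps, Python scripts to look and compute and a tool call to move; the robot and the scene stay as the last step left them, time stands still between calls to the robot, and variables do not carry over. Pictures are saved under pics/ and viewed, at most 14 in all, crops included, and the job is handed in when it is done.

Besides the shell and the picture viewer there is one more tool, called after "Emit:" in YAML: its name, and indented under it one key for each argument. jog_arm: Moves the arm, as the interface text tells. Its arguments: {"type":"object","properties":{"increments":{"type":"array","items":{"type":"array"}}},"required":["increments"]}

```bash
mkdir -p pics; ls
cat > h.py <<'E'
import numpy as np, cv2
from plant import manip
def pts(s):
    K=np.array(s["K"]);T=np.array(s["T"]);d=s["depth"]
    v,u=np.mgrid[0:d.shape[0],0:d.shape[1]]
    c=np.stack([(u-K[0,2])*d/K[0,0],(v-K[1,2])*d/K[1,1],d],-1)
    w=c@T[:3,:3].T+T[:3,3]; w[d<=0]=np.nan
    return w
E
python3 - <<'E'
from h import *
st=manip.get_state(); print(st["t"],st["eef_pos"],np.round(st["eef_rot"],3).tolist(),st["wrist_force"],st["opening"])
for n in("top","side"):
    s=manip.snapshot(n); cv2.imwrite(f"pics/{n}0.png",s["pixels"]); w=pts(s); np.save(f"{n}0.npy",w)
    for o in "bearing_stand large_cap small_cap shaft vee_stand tray grease_tin steel_disc hex_key".split():
        for b in manip.boxes_of(s,o)[:3]:
            c,r=map(int,b["position"]); print(n,o,round(b["confidence"],2),c,r,np.round(w[r,c]))
E
```

```text
pics
0.0 [ 144.68563702 -633.10509619  230.31580107] [[0.975, 0.223, -0.001], [0.223, -0.975, 0.002], [-0.0, -0.002, -1.0]] [-0.07110503  0.44113177  0.33547874] 0.9951534584876182
top bearing_stand 0.63 330 193 [558.  18.  55.]
top bearing_stand 0.23 281 278 [377. 129.  18.]
top large_cap 0.78 202 283 [373. 294.  51.]
top large_cap 0.68 335 146 [652.   6.  93.]
top small_cap 0.78 334 222 [494.  13.  95.]
top shaft 0.82 335 183 [578.   7.  62.]
top vee_stand 0.84 428 211 [ 517. -201.   11.]
top tray 0.61 212 214 [521. 283.   4.]
top grease_tin 0.66 243 134 [696. 208.  33.]
top steel_disc 0.93 279 277 [379. 134.  20.]
top hex_key 0.45 337 283 [361.   6.   1.]
side large_cap 0.81 277 194 [650.  17.  81.]
side large_cap 0.63 401 283 [373. 320.  26.]
side small_cap 0.69 334 195 [500.  16.  71.]
side shaft 0.78 303 202 [583.  15.  52.]
side vee_stand 0.72 326 176 [ 513. -199.   13.]
side vee_stand 0.4 332 281 [520. 278.   3.]
side tray 0.62 331 279 [522. 273.   4.]
side grease_tin 0.66 255 262 [693. 239.  34.]
side steel_disc 0.63 386 238 [379. 142.  18.]
side hex_key 0.43 254 264 [695. 242.  30.]
side hex_key 0.39 386 212 [357.  -1.   2.]
```

View pics/top0.png

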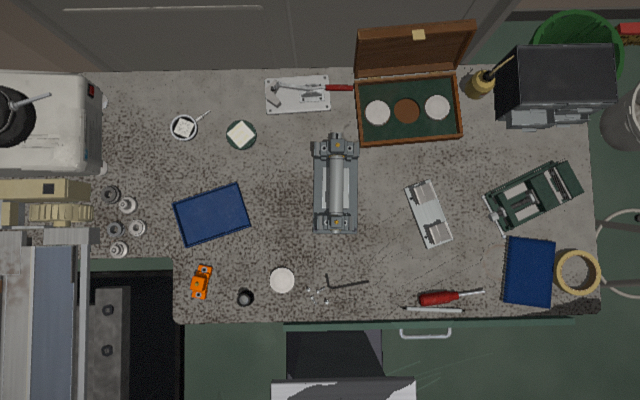

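View pics/side0.png

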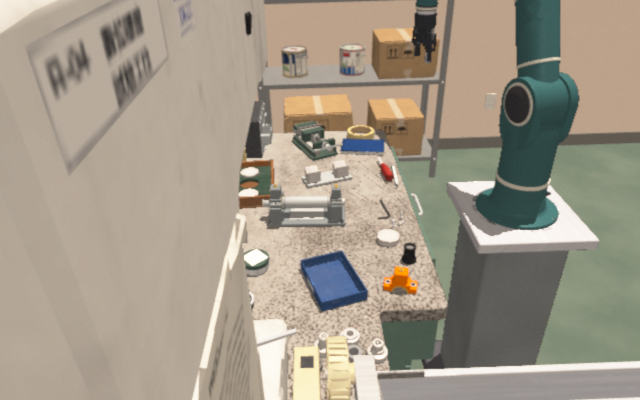

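The top view shows the stand at (335,183), with the large cap at (335,146) and the small cap at (334,222). The V-stand is at (428,213), the blue tray at (212,214), and a second blue object at (529,271). The orange look-alike cap is at (202,283). Next I'll measure poses and confirm which blue object is the tray with a crop.

Run:
```python
from h import *
w=np.load("top0.npy"); im=cv2.imread("pics/top0.png").astype(int)
def rect(m,name,box):
    u0,u1,v0,v1=box; mm=np.zeros(m.shape,bool); mm[v0:v1,u0:u1]=m[v0:v1,u0:u1]
    lab=cv2.connectedComponents(mm.astype(np.uint8))[1]
    for l in range(1,lab.max()+1):
        q=w[lab==l]
        if len(q)<25: continue
        r=cv2.minAreaRect(q[:,:2].astype(np.float32)); print(name,len(q),np.round(r[0],1),np.round(r[1],1),round(r[2],1),"z",np.round(np.percentile(q[:,2],[5,50,95]),1))
z=w[...,2]
blue=(im[...,0]>im[...,2]+35)&(im[...,0]>im[...,1]+20)
rect(blue,"blueL",(165,260,170,255)); rect(blue,"blueR",(490,565,230,315))
S=(300,370,125,240)
rect((z>4),"stand",S); rect((z>72),"capsTop",S); rect((z>54)&(z<70),"mid",S)
rect((z>5),"vee",(395,460,170,255)); rect((z>30),"veeblk",(395,460,170,255))
p=im.astype(np.uint8)
a=cv2.resize(p[120:245,290:380],None,fx=4.4,fy=4.4,interpolation=2); b=cv2.resize(p[165:255,395:465],None,fx=4.4,fy=4.4); c=cv2.resize(p[225:315,480:570],(380,380))[:154] if 0 else cv2.resize(p[225:315,490:560],(308,396))
H=np.zeros((550,800,3),np.uint8); H[:550,:396]=a[:550]; H[:275,400:614]=cv2.resize(b,(214,275)); H[:275,616:800]=cv2.resize(c,(184,275))
H[277:550,400:690]=cv2.resize(p[170:255,165:255],(290,273)); cv2.imwrite("pics/crop1.png",H)
for n in ("wrist",):
    s=manip.snapshot(n); print(np.round(s["K"],1).tolist()); T=np.array(s["T"]); st=manip.get_state(); R=np.array(st["eef_rot"]); print("cam in tool",np.round(R.T@(T[:3,3]-st["eef_pos"]),1),np.round(R.T@T[:3,:3],3).tolist())
```

```text
blueL 2964 [521.6 282.6] [102.4 147.1] 18.8 z [nan nan nan]
blueR 3052 [ 376.5 -420.6] [103.6 146.2] 80.7 z [nan nan nan]
stand 4470 [593.9  -7.9] [125.9 248.4] 87.0 z [ 8.6 39.5 92.4]
capsTop 213 [654.6   2.2] [29.3 27.8] 88.5 z [ 84.1  95.1 100.1]
capsTop 139 [495.5   9.4] [22.8 22.7] 88.4 z [87.1 91.6 97.2]
mid 45 [684.1   2. ] [17.5 14.2] 81.7 z [54.5 56.5 59.1]
mid 48 [657.2  46.2] [ 8.7 29.1] 88.7 z [54.5 56.  59.8]
mid 1278 [572.3   4. ] [ 71.6 196.5] 88.5 z [55.4 60.7 66.9]
mid 46 [653.  -41.5] [ 6.6 29. ] 88.0 z [54.3 56.7 59.9]
mid 53 [496.3  44.4] [ 6.4 29.9] 88.7 z [54.6 57.3 60.4]
mid 54 [493.6 -27.1] [ 8.6 27.8] 88.4 z [54.2 56.3 59.1]
vee 1869 [ 510.9 -202.3] [147.4  65.9] 18.5 z [ 8.3 13.  46.3]
veeblk 334 [ 555.1 -187.3] [37.9 40.9] 18.8 z [32.  40.4 48. ]
veeblk 350 [ 468.2 -217.1] [38.6 41.1] 19.2 z [31.9 40.4 47.8]
[[286.4, 0.0, 319.0], [0.0, 286.4, 203.8], [0.0, 0.0, 1.0]]
cam in tool [  65.4   -0.3 -142.9] [[0.001, -0.966, -0.259], [1.0, 0.001, 0.0], [-0.0, -0.259, 0.966]]
```

View pics/crop1.png

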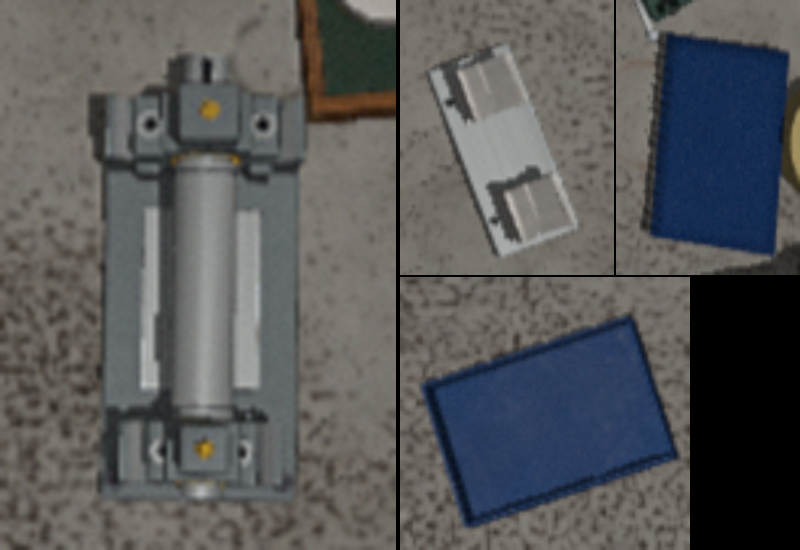

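The left blue object (212,214) is an open tray with walls that measures 102x147 mm, so it's the tray. The right one is a flat book. The grey large cap on the stand (335,146) fits the description, and the orange one doesn't. Next I'll move over the stand.

```bash
cat >> h.py <<'E'
def go(x,y,z,yaw):
    s=manip.get_state(); R=np.array(s["eef_rot"]); p=np.array(s["eef_pos"])
    a=np.arctan2(R[1,0],R[0,0]); d=R.T@(np.array([x,y,z])-p)
    t=-((np.deg2rad(yaw)-a+np.pi)%(2*np.pi)-np.pi)
    b=np.deg2rad(yaw); e=np.array([[np.cos(b),np.sin(b),0],[np.sin(b),-np.cos(b),0],[0,0,-1]])@(np.array([x,y,z])-p)
    print("t",round(s["t"],2),"pos",np.round(p,1),"yaw",round(np.degrees(a),2),"| shift now-frame",np.round(d,1),"turn",round(t,3),"| shift after turn",np.round(e,1),"F",np.round(s["wrist_force"],1),"open",round(s["opening"]*85.4,1),"j",np.round(s["joints"],2))
E
python3 -c "
from h import *
go(575,5,250,-2.5)"
```

```text
t 1.05 pos [ 144.9 -633.7  231.3] yaw 12.88 | shift now-frame [ 561.6 -526.7  -18.7] turn 0.268 | shift after turn [ 401.9 -656.8  -18.7] F [ 0.1 -0.1  0.3] open 85.2 j [ 1.3   0.47 -0.01  1.6   0.01  1.07 -0.06]
```

Emit:
jog_arm:
  increments:
    - [85, [28.1, -26.3, -1], 0]
    - [85, [28.1, -26.3, -1], 0]
    - [85, [28.1, -26.3, -1], 0]
    - [85, [28.1, -26.3, -1], 0]
    - [85, [28.1, -26.3, -1], 0]

```text
t: 1.47
eef_pos: [253.2, -472.6, 236.4]
eef_rot: [[0.975, 0.223, 0.0], [0.223, -0.975, -0.0], [0.0, 0.0, -1.0]]
wrist_force: [0.2, 0.0, 0.6]
opening: 0.997
grasp_force: 0.0
```

Emit:
jog_arm:
  increments:
    - [85, [28.1, -26.3, -1], 0]
    - [85, [28.1, -26.3, -1], 0]
    - [85, [28.1, -26.3, -1], 0]
    - [85, [28.1, -26.3, -1], 0]
    - [85, [28.1, -26.3, -1], 0]

```text
t: 1.88
eef_pos: [360.9, -313.0, 241.7]
eef_rot: [[0.975, 0.223, 0.001], [0.223, -0.975, -0.001], [0.0, 0.001, -1.0]]
wrist_force: [1.7, -0.5, -0.4]
opening: 0.996
grasp_force: 0.0
```

Emit:
jog_arm:
  increments:
    - [85, [28.1, -26.3, -1], 0]
    - [85, [28.1, -26.3, -1], 0]
    - [85, [28.1, -26.3, -1], 0]
    - [85, [28.1, -26.3, -1], 0]
    - [85, [28.1, -26.3, -1], 0]

```text
t: 2.3
eef_pos: [468.6, -153.5, 246.7]
eef_rot: [[0.975, 0.223, 0.001], [0.223, -0.975, -0.001], [0.001, 0.001, -1.0]]
wrist_force: [0.6, -0.4, -0.4]
opening: 0.996
grasp_force: 0.0
```

Emit:
jog_arm:
  increments:
    - [85, [28.1, -26.3, -1], 0]
    - [85, [28.1, -26.3, -1], 0]
    - [85, [28.1, -26.3, -1], 0]
    - [85, [28.1, -26.3, -1], 0]
    - [85, [28.1, -26.3, -1], 0]

```text
t: 2.72
eef_pos: [576.4, 5.9, 251.5]
eef_rot: [[0.975, 0.223, 0.0], [0.223, -0.975, -0.0], [0.0, 0.0, -1.0]]
wrist_force: [0.5, -0.9, 0.2]
opening: 0.995
grasp_force: 0.0
```

Emit:
jog_arm:
  increments:
    - [85, [0, 0, 0], 0.067]
    - [85, [0, 0, 0], 0.067]
    - [85, [0, 0, 0], 0.067]
    - [85, [0, 0, 0], 0.067]
    - [85, [0, 0, 0], 0]

```text
t: 3.13
eef_pos: [575.5, 4.4, 251.2]
eef_rot: [[0.999, -0.045, -0.0], [-0.045, -0.999, -0.0], [-0.0, 0.0, -1.0]]
wrist_force: [0.6, -0.1, 0.9]
opening: 0.996
grasp_force: 0.0
```

Run:
```python
from h import *
go(654.6,2.2,150,-2.5)
s=manip.snapshot("wrist"); w=pts(s); np.save("w1.npy",w); cv2.imwrite("pics/w1.png",s["pixels"])
z=w[...,2]
def rect(m,name):
    lab=cv2.connectedComponents(m.astype(np.uint8))[1]
    for l in range(1,lab.max()+1):
        q=w[lab==l]
        if len(q)<80: continue
        r=cv2.minAreaRect(q[:,:2].astype(np.float32)); print(name,len(q),np.round(r[0],1),np.round(r[1],1),round(r[2],1),"z",np.round(np.percentile(q[:,2],[5,50,95]),1))
N=(w[...,0]>450)&(w[...,0]<720)&(abs(w[...,1])<70)
rect(N&(z>88)&(z<98),"lugtops"); rect(N&(z>53)&(z<58),"cheek"); rect(N&(z>60.5)&(z<64),"shaft")
```

```text
t 3.13 pos [575.5   4.4 251.2] yaw -2.57 | shift now-frame [ 79.1  -1.3 101.2] turn -0.001 | shift after turn [ 79.1  -1.2 101.2] F [ 0.6 -0.1  0.9] open 85.1 j [ 0.23  0.35 -0.37  1.75  0.14  1.06 -1.81]
lugtops 789 [655.3   4. ] [30.3 27. ] 87.5 z [93.2 94.9 96.4]
lugtops 383 [495.8  10.4] [23.4 24. ] 88.0 z [88.8 91.  94.3]
cheek 255 [682.4   3.1] [17.8 18.9] 86.6 z [53.6 56.  57.6]
cheek 207 [656.3  48.6] [ 9.  29.5] 85.9 z [53.5 55.6 57.2]
cheek 204 [653.5 -40.3] [ 7.9 29.4] 89.4 z [53.5 55.8 57.1]
cheek 381 [568.4  20.7] [ 17.5 143.6] 83.4 z [53.5 56.4 57.8]
cheek 385 [570.6  -3.3] [137.4  18.9] 3.7 z [53.5 56.4 57.9]
cheek 147 [496.3  45.7] [ 8.9 30.3] 86.3 z [53.3 55.7 57.1]
cheek 144 [494.2 -25.3] [ 7.7 29.7] 88.5 z [53.4 55.9 57.2]
shaft 117 [658.  32.] [11.2 21.2] 87.4 z [60.5 61.2 62.3]
shaft 105 [655.  -25.1] [12.4 15.7] 89.1 z [60.6 61.3 62.3]
shaft 1054 [575.3   7.4] [ 17.8 124.9] 88.2 z [60.6 61.4 62.8]
```

View pics/w1.png

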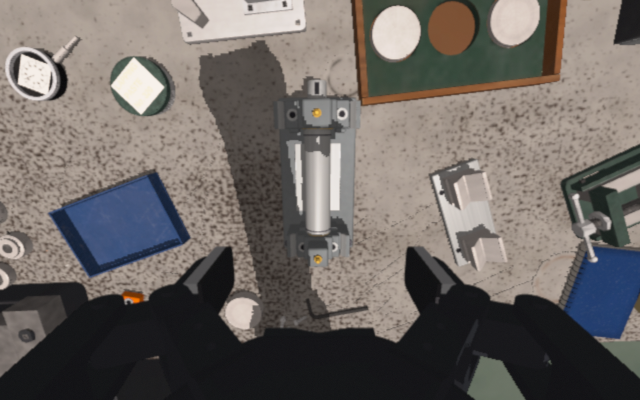

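The wrist view shows both caps, at (317,113) and (318,257), with the shaft between them. Heights and the 160 mm spacing agree. Next I'll grip the large cap's lug.

Emit:
jog_arm:
  increments:
    - [60, [26.5, -1, 10], -0.005]
    - [60, [26.5, -1, 10], 0]
    - [60, [26.5, -0.8, 10], 0]
    - [60, [0, 0, 35], 0]
    - [60, [0, 0, 35], 0]

```text
t: 3.6
eef_pos: [657.5, 4.0, 151.5]
eef_rot: [[0.999, -0.037, 0.005], [-0.037, -0.999, 0.0], [0.005, -0.001, -1.0]]
wrist_force: [0.0, 0.2, -1.1]
opening: 0.703
grasp_force: 0.0
```

Emit:
jog_arm:
  increments:
    - [60, [0, 0, 35], 0]
    - [60, [0, 0, 30], 0]
    - [60, [0, 0, 10], 0]
    - [60, [0, 0, 0], 0]
    - [60, [0, 0, 0], 0]

```text
t: 4.02
eef_pos: [655.7, 4.1, 77.0]
eef_rot: [[0.999, -0.038, 0.001], [-0.038, -0.999, 0.0], [0.001, -0.0, -1.0]]
wrist_force: [1.0, -0.6, -0.7]
opening: 0.708
grasp_force: 0.0
```

```bash
python3 -c "
from h import *
go(655,3.6,66,-2.3)"
```

```text
t 4.02 pos [655.7   4.1  77. ] yaw -2.15 | shift now-frame [-0.7  0.5 11. ] turn 0.003 | shift after turn [-0.7  0.5 11. ] F [ 1.  -0.6 -0.7] open 60.5 j [ 0.16  0.68 -0.3   1.67  0.26  0.83 -1.87]
```

Emit:
jog_arm:
  increments:
    - [60, [-0.5, 0.5, 6], 0]
    - [60, [0, 0, 4.5], 0]
    - [60, [0, 0, 0], 0]
    - [5, [0, 0, 0], 0]
    - [5, [0, 0, 0], 0]

```text
t: 4.43
eef_pos: [655.1, 3.5, 66.9]
eef_rot: [[0.999, -0.038, 0.001], [-0.038, -0.999, -0.0], [0.001, 0.0, -1.0]]
wrist_force: [-1.6, 0.4, 15.6]
opening: 0.429
grasp_force: 7.8
```

Emit:
jog_arm:
  increments:
    - [5, [0, 0, 0], 0]
    - [5, [0, 0, 0], 0]
    - [5, [0, 0, 0], 0]
    - [5, [0, 0, 0], 0]
    - [5, [0, 0, 0], 0]

```text
t: 4.85
eef_pos: [656.0, 3.5, 67.9]
eef_rot: [[0.999, -0.038, 0.003], [-0.038, -0.999, -0.0], [0.003, 0.0, -1.0]]
wrist_force: [-0.8, -0.5, 7.0]
opening: 0.34
grasp_force: 62.2
```

Emit:
jog_arm:
  increments:
    - [5, [0, 0, -5], 0]
    - [5, [0, 0, -20], 0]
    - [5, [0, 0, -30], 0]
    - [5, [0, 0, -30], 0]
    - [5, [0, 0, -30], 0]

```text
t: 5.27
eef_pos: [653.8, 3.5, 181.6]
eef_rot: [[0.999, -0.038, -0.002], [-0.038, -0.999, 0.0], [-0.002, -0.0, -1.0]]
wrist_force: [1.5, -0.5, -1.9]
opening: 0.341
grasp_force: 60.6
```

Emit:
jog_arm:
  increments:
    - [5, [-17.5, -34.1, 0], 0]
    - [5, [-17.5, -34.1, 0], 0]
    - [5, [-17.5, -34.1, 0], 0]
    - [5, [-17.5, -34.1, 0], 0]
    - [5, [-17.5, -34.1, 0], 0]

```text
t: 5.68
eef_pos: [572.3, 178.4, 180.9]
eef_rot: [[0.999, -0.039, -0.0], [-0.039, -0.999, -0.0], [-0.0, 0.0, -1.0]]
wrist_force: [0.1, -0.3, -2.7]
opening: 0.341
grasp_force: 60.7
```

Emit:
jog_arm:
  increments:
    - [5, [-17.5, -34.1, 0], 0]
    - [5, [-17.5, -34.1, 0], 0]
    - [5, [-17.5, -34.1, 0], 0]
    - [5, [-17.5, -34.1, 0], 0]
    - [5, [0, 0, 0], -0.12]

```text
t: 6.1
eef_pos: [502.3, 326.4, 181.6]
eef_rot: [[0.996, 0.095, -0.002], [0.095, -0.995, 0.006], [-0.002, -0.006, -1.0]]
wrist_force: [-1.5, 2.6, -1.6]
opening: 0.342
grasp_force: 60.9
```

Emit:
jog_arm:
  increments:
    - [5, [0, 0, 0], -0.12]
    - [5, [0, 0, 0], -0.12]
    - [5, [0, 0, 0], -0.12]
    - [5, [0, 0, 0], -0.12]
    - [5, [0, 0, 0], -0.12]

```text
t: 6.52
eef_pos: [508.5, 315.9, 180.7]
eef_rot: [[0.773, 0.635, -0.0], [0.635, -0.773, -0.001], [-0.001, 0.0, -1.0]]
wrist_force: [0.3, 0.3, -2.3]
opening: 0.336
grasp_force: 60.8
```

Emit:
jog_arm:
  increments:
    - [5, [0, 0, 0], -0.12]
    - [5, [0, 0, 0], -0.12]
    - [5, [0, 0, 0], -0.12]
    - [5, [0, 0, 0], -0.12]
    - [5, [0, 0, 0], -0.12]

```text
t: 6.93
eef_pos: [508.6, 315.8, 180.7]
eef_rot: [[0.279, 0.96, -0.0], [0.96, -0.279, -0.001], [-0.001, -0.0, -1.0]]
wrist_force: [-0.4, -0.1, -2.4]
opening: 0.345
grasp_force: 60.8
```

Emit:
jog_arm:
  increments:
    - [5, [0, 0, 0], -0.12]
    - [5, [0, 0, 0], -0.12]
    - [5, [0, 0, 0], -0.12]
    - [5, [0, 0, 0], -0.12]
    - [5, [0, 0, 0], -0.12]

```text
t: 7.35
eef_pos: [508.7, 315.7, 180.7]
eef_rot: [[-0.311, 0.95, -0.0], [0.95, 0.311, -0.001], [-0.001, -0.001, -1.0]]
wrist_force: [-0.7, 0.2, -3.5]
opening: 0.345
grasp_force: 60.8
```

Run:
```python
from h import *
go(510,316.7,60,108.8)
s=manip.snapshot("wrist"); cv2.imwrite("pics/w2.png",s["pixels"])
```

```text
t 7.35 pos [508.7 315.7 180.7] yaw 108.15 | shift now-frame [  0.7   1.6 120.7] turn -0.011 | shift after turn [  0.5   1.5 120.7] F [-0.7  0.2 -3.5] open 29.4 j [ 0.    0.6  -0.85  1.74  0.52  1.04 -0.71]
```

View pics/w2.png

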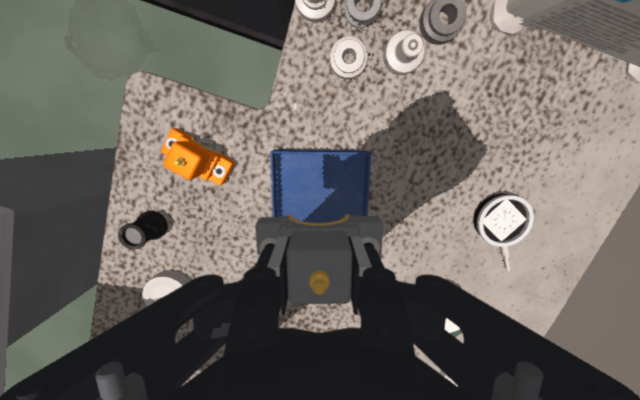

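The wrist view shows the cap gripped, level, and square to the tray (272-370, 150-215). Next I'll lower it in.

Emit:
jog_arm:
  increments:
    - [5, [0.5, 1.5, 35], -0.011]
    - [5, [0, 0, 35], 0]
    - [5, [0, 0, 35], 0]
    - [5, [0, 0, 30], 0]
    - [5, [0, 0, 12], 0]

```text
t: 7.82
eef_pos: [508.1, 314.7, 29.5]
eef_rot: [[-0.314, 0.949, -0.005], [0.949, 0.314, -0.004], [-0.002, -0.007, -1.0]]
wrist_force: [-0.1, -1.1, -3.1]
opening: 0.341
grasp_force: 60.9
```

Emit:
jog_arm:
  increments:
    - [5, [0, 0, 5], 0]
    - [5, [0, 0, 2], 0]
    - [5, [0, 0, 2], 0]
    - [5, [0, 0, 0], 0]

```text
t: 8.15
eef_pos: [511.1, 317.9, 26.3]
eef_rot: [[-0.316, 0.949, 0.002], [0.949, 0.316, 0.001], [0.001, 0.003, -1.0]]
wrist_force: [0.1, -0.3, -2.6]
opening: 0.342
grasp_force: 60.9
```

```bash
python3 -c "
from h import *
go(510,316.7,23.9,108.8)"
```

```text
t 8.15 pos [511.1 317.9  26.3] yaw 108.42 | shift now-frame [-0.8 -1.4  2.4] turn -0.007 | shift after turn [-0.8 -1.4  2.4] F [ 0.1 -0.3 -2.6] open 29.2 j [-0.1   0.8  -0.7   1.81  0.7   0.8  -0.84]
```

Emit:
jog_arm:
  increments:
    - [5, [0, 0, 1.5], 0]
    - [5, [0, 0, 1], 0]
    - [5, [0, 0, 0], 0]

```text
t: 8.4
eef_pos: [511.2, 317.8, 24.4]
eef_rot: [[-0.316, 0.949, 0.003], [0.949, 0.316, 0.001], [-0.0, 0.003, -1.0]]
wrist_force: [-0.4, -0.4, 5.5]
opening: 0.342
grasp_force: 62.3
```

```bash
python3 -c "
from h import *
go(510,316.7,23.9,108.8)"
```

```text
t 8.4 pos [511.2 317.8  24.4] yaw 108.42 | shift now-frame [-0.6 -1.5  0.5] turn -0.007 | shift after turn [-0.6 -1.5  0.5] F [-0.4 -0.4  5.5] open 29.2 j [-0.11  0.8  -0.7   1.81  0.7   0.8  -0.84]
```

Emit:
jog_arm:
  increments:
    - [50, [0, 0, 0], 0]
    - [50, [0, 0, 0], 0]
    - [50, [0, 0, 0], 0]
    - [50, [0, 0, 0], 0]
    - [50, [0, 0, -10], 0]

```text
t: 8.82
eef_pos: [509.2, 316.2, 31.0]
eef_rot: [[-0.316, 0.949, -0.003], [0.949, 0.316, -0.002], [-0.001, -0.003, -1.0]]
wrist_force: [-0.8, 0.1, -0.4]
opening: 0.586
grasp_force: 0.0
```

Emit:
jog_arm:
  increments:
    - [50, [0, 0, -35], 0]
    - [50, [0, 0, -35], 0]
    - [50, [0, 0, -35], 0]
    - [50, [0, 0, -35], 0]
    - [50, [0, 0, 0], 0]

```text
t: 9.23
eef_pos: [512.7, 320.4, 180.1]
eef_rot: [[-0.317, 0.948, 0.01], [0.948, 0.317, 0.006], [0.003, 0.011, -1.0]]
wrist_force: [1.4, 1.1, 0.1]
opening: 0.587
grasp_force: 0.0
```

Run:
```python
from h import *
go(495.8,10.2,150,-2.3)
s=manip.snapshot("wrist"); cv2.imwrite("pics/w3.png",s["pixels"])
```

```text
t 9.23 pos [512.7 320.4 180.1] yaw 108.47 | shift now-frame [-288.9 -114.7   27.9] turn 1.933 | shift after turn [ -4.5 310.6  30.1] F [1.4 1.1 0.1] open 50.2 j [-0.    0.61 -0.85  1.73  0.53  1.03 -0.71]
```

View pics/w3.png

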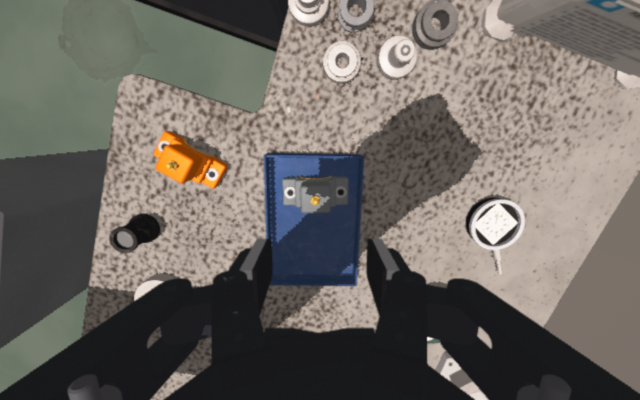

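The large cap stands upright in the tray at (316,193), clear of the walls. Now the small cap.

Emit:
jog_arm:
  increments:
    - [50, [-36, -14, 0], 0]
    - [50, [-36, -14, 0], 0]
    - [50, [-36, -14, 0], 0]
    - [50, [-36, -14, 0], 0]
    - [50, [-36, -14, 0], 0]

```text
t: 9.7
eef_pos: [499.7, 122.3, 171.5]
eef_rot: [[-0.317, 0.948, -0.001], [0.948, 0.317, -0.001], [-0.0, -0.002, -1.0]]
wrist_force: [0.5, -1.0, 0.0]
opening: 0.587
grasp_force: 0.0
```

Emit:
jog_arm:
  increments:
    - [50, [-36, -14, 0], 0]
    - [50, [-36, -14, 0], 0]
    - [50, [-36, -14, 0], 0]
    - [50, [0, 0, 0], 0.121]
    - [50, [0, 0, 0], 0.121]

```text
t: 10.12
eef_pos: [494.2, 4.3, 171.3]
eef_rot: [[-0.067, 0.998, -0.002], [0.998, 0.067, -0.0], [-0.0, -0.002, -1.0]]
wrist_force: [0.8, 2.0, 0.1]
opening: 0.585
grasp_force: 0.0
```

Emit:
jog_arm:
  increments:
    - [50, [0, 0, 0], 0.121]
    - [50, [0, 0, 0], 0.121]
    - [50, [0, 0, 0], 0.121]
    - [50, [0, 0, 0], 0.121]
    - [50, [0, 0, 0], 0.121]

```text
t: 10.53
eef_pos: [494.3, 8.4, 171.7]
eef_rot: [[0.506, 0.862, -0.002], [0.862, -0.506, 0.0], [-0.001, -0.001, -1.0]]
wrist_force: [-0.1, 0.3, -0.3]
opening: 0.581
grasp_force: 0.0
```

Emit:
jog_arm:
  increments:
    - [50, [0, 0, 0], 0.121]
    - [50, [0, 0, 0], 0.121]
    - [50, [0, 0, 0], 0.121]
    - [50, [0, 0, 0], 0.121]
    - [50, [0, 0, 0], 0.121]

```text
t: 10.95
eef_pos: [494.3, 8.4, 171.6]
eef_rot: [[0.907, 0.421, -0.002], [0.421, -0.907, -0.0], [-0.001, -0.001, -1.0]]
wrist_force: [-0.6, -0.9, 0.0]
opening: 0.583
grasp_force: 0.0
```

Emit:
jog_arm:
  increments:
    - [50, [0, 0, 0], 0.121]
    - [50, [0, 0, 0], 0.121]
    - [50, [0, 0, 0], 0.121]
    - [50, [0, 0, 0], 0.121]
    - [50, [0, 0, 0], 0]

```text
t: 11.37
eef_pos: [494.4, 8.5, 171.7]
eef_rot: [[0.999, -0.046, -0.001], [-0.046, -0.999, -0.0], [-0.001, 0.0, -1.0]]
wrist_force: [0.1, 0.2, 0.2]
opening: 0.582
grasp_force: 0.0
```

Run:
```python
from h import *
go(495.8,10.2,65,-2.3)
```

```text
t 11.37 pos [494.4   8.5 171.7] yaw -2.64 | shift now-frame [  1.5  -1.9 106.7] turn -0.006 | shift after turn [  1.4  -1.8 106.7] F [0.1 0.2 0.2] open 49.7 j [ 0.32  0.33 -0.48  2.01  0.2   0.85 -1.89]
```

Emit:
jog_arm:
  increments:
    - [50, [1.5, -1.8, 35], -0.006]
    - [50, [0, 0, 35], 0]
    - [50, [0, 0, 25], 0]
    - [50, [0, 0, 7], 0]
    - [50, [0, 0, 3], 0]

```text
t: 11.78
eef_pos: [495.2, 10.3, 65.6]
eef_rot: [[0.999, -0.035, -0.004], [-0.035, -0.999, 0.0], [-0.004, -0.0, -1.0]]
wrist_force: [0.9, -0.4, 0.0]
opening: 0.583
grasp_force: 0.0
```

Emit:
jog_arm:
  increments:
    - [50, [0, 0, 0], 0]
    - [50, [0, 0, 0], 0]

```text
t: 11.95
eef_pos: [497.6, 10.4, 68.4]
eef_rot: [[0.999, -0.036, 0.002], [-0.036, -0.999, 0.0], [0.002, -0.0, -1.0]]
wrist_force: [0.2, -0.5, 0.2]
opening: 0.588
grasp_force: 0.0
```

Run:
```python
from h import *
go(495.8,10.2,66,-2.3)
```

```text
t 11.95 pos [497.6  10.4  68.4] yaw -2.08 | shift now-frame [-1.8  0.3  2.4] turn 0.004 | shift after turn [-1.8  0.3  2.4] F [ 0.2 -0.5  0.2] open 50.3 j [ 0.25  0.5  -0.41  2.06  0.33  0.63 -1.99]
```

Emit:
jog_arm:
  increments:
    - [50, [-1.2, 0.3, 1.5], 0]
    - [5, [0, 0, 0], 0]
    - [5, [0, 0, 0], 0]
    - [5, [0, 0, 0], 0]
    - [5, [0, 0, 0], 0]

```text
t: 12.37
eef_pos: [496.1, 9.9, 66.8]
eef_rot: [[0.999, -0.037, 0.002], [-0.037, -0.999, -0.0], [0.002, 0.0, -1.0]]
wrist_force: [-0.9, -0.1, 6.7]
opening: 0.268
grasp_force: 59.6
```

Emit:
jog_arm:
  increments:
    - [5, [0, 0, 0], 0]
    - [5, [0, 0, 0], 0]
    - [5, [0, 0, 0], 0]
    - [5, [0, 0, 0], 0]
    - [5, [0, 0, 0], 0]

```text
t: 12.78
eef_pos: [496.1, 9.9, 66.8]
eef_rot: [[0.999, -0.037, 0.002], [-0.037, -0.999, -0.0], [0.002, 0.0, -1.0]]
wrist_force: [-1.6, -1.4, 6.5]
opening: 0.268
grasp_force: 59.6
```

Emit:
jog_arm:
  increments:
    - [5, [0, 0, -5], 0]
    - [5, [0, 0, -20], 0]
    - [5, [0, 0, -30], 0]
    - [5, [0, 0, -30], 0]
    - [5, [0, 0, -30], 0]

```text
t: 13.2
eef_pos: [494.7, 10.1, 181.9]
eef_rot: [[0.999, -0.037, -0.001], [-0.037, -0.999, 0.0], [-0.001, -0.0, -1.0]]
wrist_force: [0.5, -0.8, -1.6]
opening: 0.264
grasp_force: 58.9
```

Emit:
jog_arm:
  increments:
    - [5, [4, -34.2, 0], 0]
    - [5, [4, -34.2, 0], 0]
    - [5, [4, -34.2, 0], 0]
    - [5, [4, -34.2, 0], 0]
    - [5, [4, -34.2, 0], 0]

```text
t: 13.62
eef_pos: [521.6, 181.3, 181.0]
eef_rot: [[0.999, -0.038, -0.0], [-0.038, -0.999, -0.0], [-0.0, 0.0, -1.0]]
wrist_force: [1.3, -0.8, -1.8]
opening: 0.269
grasp_force: 59.2
```

Emit:
jog_arm:
  increments:
    - [5, [4, -34.2, 0], 0]
    - [5, [4, -34.2, 0], 0]
    - [5, [0, 0, 0], -0.121]
    - [5, [0, 0, 0], -0.121]
    - [5, [0, 0, 0], -0.121]

```text
t: 14.03
eef_pos: [531.5, 249.1, 180.5]
eef_rot: [[0.945, 0.328, -0.001], [0.328, -0.945, -0.0], [-0.001, 0.0, -1.0]]
wrist_force: [-0.5, 0.3, -2.0]
opening: 0.266
grasp_force: 59.3
```

Emit:
jog_arm:
  increments:
    - [5, [0, 0, 0], -0.121]
    - [5, [0, 0, 0], -0.121]
    - [5, [0, 0, 0], -0.121]
    - [5, [0, 0, 0], -0.121]
    - [5, [0, 0, 0], -0.121]

```text
t: 14.45
eef_pos: [532.0, 247.8, 180.7]
eef_rot: [[0.592, 0.806, -0.001], [0.806, -0.592, -0.001], [-0.001, -0.0, -1.0]]
wrist_force: [0.6, 0.4, -1.6]
opening: 0.267
grasp_force: 59.2
```

Emit:
jog_arm:
  increments:
    - [5, [0, 0, 0], -0.121]
    - [5, [0, 0, 0], -0.121]
    - [5, [0, 0, 0], -0.121]
    - [5, [0, 0, 0], -0.121]
    - [5, [0, 0, 0], -0.121]

```text
t: 14.87
eef_pos: [532.0, 247.7, 180.7]
eef_rot: [[0.029, 1.0, -0.001], [1.0, -0.029, -0.001], [-0.001, -0.001, -1.0]]
wrist_force: [-0.8, -0.2, -1.4]
opening: 0.27
grasp_force: 59.2
```

Emit:
jog_arm:
  increments:
    - [5, [0, 0, 0], -0.121]
    - [5, [0, 0, 0], -0.121]
    - [5, [0, 0, 0], -0.121]
    - [5, [0, 0, 0], 0]
    - [5, [0, 0, 0], 0]

```text
t: 15.28
eef_pos: [532.1, 247.8, 180.5]
eef_rot: [[-0.319, 0.948, -0.001], [0.948, 0.319, -0.0], [0.0, -0.001, -1.0]]
wrist_force: [0.7, -0.1, -2.4]
opening: 0.271
grasp_force: 59.3
```

Run:
```python
from h import *
go(533.2,248.5,60,108.4)
```

```text
t 15.28 pos [532.1 247.8 180.5] yaw 108.58 | shift now-frame [  0.3   1.4 120.5] turn 0.003 | shift after turn [  0.4   1.3 120.5] F [ 0.7 -0.1 -2.4] open 23.1 j [ 0.2   0.63 -0.96  1.76  0.59  1.06 -0.64]
```

Emit:
jog_arm:
  increments:
    - [5, [0, 1, 35], 0]
    - [5, [0, 0, 35], 0]
    - [5, [0, 0, 35], 0]
    - [5, [0, 0, 30], 0]
    - [5, [0, 0, 12], 0]

```text
t: 15.7
eef_pos: [531.1, 246.6, 29.7]
eef_rot: [[-0.319, 0.948, -0.005], [0.948, 0.319, -0.004], [-0.002, -0.006, -1.0]]
wrist_force: [0.0, -0.7, -2.4]
opening: 0.268
grasp_force: 59.3
```

Emit:
jog_arm:
  increments:
    - [5, [0, 0, 5], 0]
    - [5, [0, 0, 2], 0]
    - [5, [0, 0, 2], 0]
    - [5, [0, 0, 0], 0]
    - [5, [0, 0, 0], 0]

```text
t: 16.12
eef_pos: [534.2, 248.9, 26.3]
eef_rot: [[-0.322, 0.947, 0.002], [0.947, 0.322, 0.001], [0.0, 0.002, -1.0]]
wrist_force: [0.1, -0.4, -1.2]
opening: 0.268
grasp_force: 59.3
```

Emit:
jog_arm:
  increments:
    - [5, [0, 0, 2], 0]
    - [5, [0, 0, 1.2], 0]
    - [5, [0, 0, 0.8], 0]
    - [5, [0, 0, 0], 0]
    - [5, [0, 0, 0], 0]

```text
t: 16.53
eef_pos: [534.1, 248.7, 23.3]
eef_rot: [[-0.322, 0.947, 0.002], [0.947, 0.322, -0.001], [-0.001, 0.002, -1.0]]
wrist_force: [-3.8, -3.8, 14.7]
opening: 0.266
grasp_force: 61.5
```

Run:
```python
from h import *
go(533.2,248.5,22.8,108.4)
```

```text
t 16.53 pos [534.1 248.7  23.3] yaw 108.76 | shift now-frame [ 0.1 -1.   0.5] turn 0.006 | shift after turn [ 0.1 -1.   0.5] F [-3.8 -3.8 14.7] open 22.8 j [ 0.08  0.82 -0.78  1.84  0.79  0.82 -0.79]
```

Emit:
jog_arm:
  increments:
    - [44, [0, 0, -0.8], 0]
    - [44, [0, 0, 0], 0]
    - [44, [0, 0, 0], 0]
    - [44, [0, 0, 0], 0]
    - [44, [0, 0, -10], 0]

```text
t: 16.95
eef_pos: [532.1, 247.6, 30.1]
eef_rot: [[-0.322, 0.947, -0.003], [0.947, 0.322, -0.001], [-0.0, -0.003, -1.0]]
wrist_force: [-0.3, -0.6, -0.7]
opening: 0.512
grasp_force: 0.0
```

Emit:
jog_arm:
  increments:
    - [44, [0, 0, -35], 0]
    - [44, [0, 0, -35], 0]
    - [44, [0, 0, -35], 0]
    - [44, [0, 0, -35], 0]
    - [60, [0, 0, -10], 0]

```text
t: 17.37
eef_pos: [535.0, 250.6, 187.5]
eef_rot: [[-0.323, 0.947, 0.007], [0.947, 0.323, 0.004], [0.001, 0.008, -1.0]]
wrist_force: [0.5, 0.9, -0.7]
opening: 0.64
grasp_force: 0.0
```

Emit:
jog_arm:
  increments:
    - [60, [-34.6, -5.5, 0], 0]
    - [60, [-34.6, -5.5, 0], 0]
    - [60, [-34.6, -5.5, 0], 0]
    - [60, [-34.6, -5.5, 0], 0]
    - [60, [-34.6, -5.5, 0], 0]

```text
t: 17.78
eef_pos: [562.8, 74.2, 181.7]
eef_rot: [[-0.323, 0.947, -0.0], [0.947, 0.323, -0.0], [-0.0, -0.0, -1.0]]
wrist_force: [0.4, 0.1, -0.1]
opening: 0.704
grasp_force: 0.0
```

Emit:
jog_arm:
  increments:
    - [60, [-34.6, -5.5, 0], 0]
    - [60, [-34.6, -5.5, 0], 0]
    - [60, [0, 0, 0], 0.121]
    - [60, [0, 0, 0], 0.121]
    - [60, [0, 0, 0], 0.121]

```text
t: 18.2
eef_pos: [574.6, 5.7, 181.5]
eef_rot: [[0.043, 0.999, -0.001], [0.999, -0.043, 0.001], [0.001, -0.001, -1.0]]
wrist_force: [0.3, 0.6, 0.6]
opening: 0.705
grasp_force: 0.0
```

Emit:
jog_arm:
  increments:
    - [60, [0, 0, 0], 0.121]
    - [60, [0, 0, 0], 0.121]
    - [60, [0, 0, 0], 0.121]
    - [60, [0, 0, 0], 0.121]
    - [60, [0, 0, 0], 0.121]

```text
t: 18.62
eef_pos: [574.6, 6.9, 181.6]
eef_rot: [[0.602, 0.799, -0.0], [0.799, -0.602, 0.0], [-0.0, -0.0, -1.0]]
wrist_force: [-0.4, 0.4, -0.3]
opening: 0.699
grasp_force: 0.0
```

Emit:
jog_arm:
  increments:
    - [60, [0, 0, 0], 0.121]
    - [60, [0, 0, 0], 0.121]
    - [60, [0, 0, 0], 0.121]
    - [60, [0, 0, 0], 0.121]
    - [60, [0, 0, 0], 0.121]

```text
t: 19.03
eef_pos: [574.5, 7.0, 181.6]
eef_rot: [[0.949, 0.315, -0.0], [0.315, -0.949, 0.0], [-0.0, -0.0, -1.0]]
wrist_force: [0.4, -0.1, -0.2]
opening: 0.701
grasp_force: 0.0
```

Emit:
jog_arm:
  increments:
    - [60, [0, 0, 0], 0.121]
    - [60, [0, 0, 0], 0.121]
    - [60, [0, 0, 0], 0.121]
    - [60, [0, 0, 0], 0]
    - [60, [0, 0, 0], 0]

```text
t: 19.45
eef_pos: [574.7, 7.1, 181.7]
eef_rot: [[0.999, -0.033, -0.0], [-0.033, -0.999, -0.0], [-0.0, 0.0, -1.0]]
wrist_force: [0.8, 0.2, -0.5]
opening: 0.698
grasp_force: 0.0
```

Run:
```python
from h import *
go(575.3,7.2,28,-2.3)
s=manip.snapshot("wrist"); w=pts(s); np.save("w4.npy",w); cv2.imwrite("pics/w4.png",s["pixels"])
z=w[...,2]
def rect(m,name):
    lab=cv2.connectedComponents(m.astype(np.uint8))[1]
    for l in range(1,lab.max()+1):
        q=w[lab==l]
        if len(q)<150: continue
        r=cv2.minAreaRect(q[:,:2].astype(np.float32)); print(name,len(q),np.round(r[0],1),np.round(r[1],1),round(r[2],1),"z",np.round(np.percentile(q[:,2],[5,50,95]),1))
N=(w[...,0]>440)&(w[...,0]<720)&(abs(w[...,1])<60)
rect(N&(z>60)&(z<64),"shaft")
V=(abs(w[...,0]-512)<100)&(abs(w[...,1]+202)<80)
rect(V&(z>36)&(z<50),"vblk"); rect(V&(z>7),"vee")
```

```text
t 19.45 pos [574.7   7.1 181.7] yaw -1.91 | shift now-frame [  0.6  -0.2 153.7] turn 0.007 | shift after turn [ 6.000e-01 -1.000e-01  1.537e+02] F [ 0.8  0.2 -0.5] open 59.6 j [ 0.34  0.46 -0.53  1.81  0.28  0.95 -1.91]
shaft 1957 [578.1   6.7] [ 17.9 132.2] 87.7 z [60.2 61.2 62.6]
vblk 691 [ 560.  -198.5] [39.  15.7] 20.7 z [36.4 42.  45.7]
vblk 473 [ 551.5 -172.8] [38.5 14.2] 19.3 z [36.7 42.6 46.1]
vblk 564 [ 473.3 -227.7] [39.1 14.8] 18.8 z [36.6 41.8 45.7]
vblk 365 [ 464.9 -202.4] [38.4 15. ] 20.5 z [36.5 42.3 45.8]
vee 7374 [ 515.6 -198.9] [139.2  64.4] 18.8 z [ 9.3 20.2 45.1]
```

View pics/w4.png

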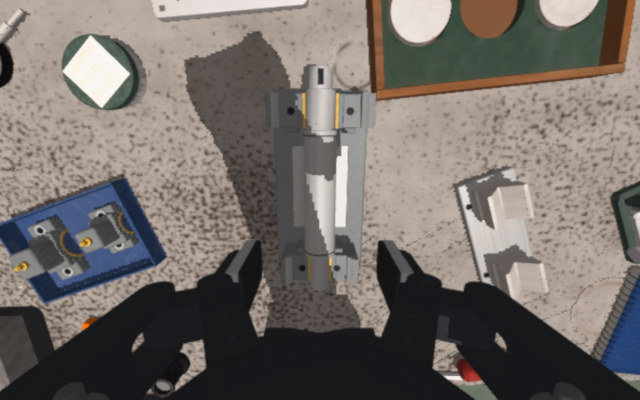

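Both caps stand in the tray at (45,250) and (105,230), and the shaft is free. Gripping the shaft at its middle.

Emit:
jog_arm:
  increments:
    - [60, [0.8, 0, 35], 0.007]
    - [60, [0, 0, 35], 0]
    - [60, [0, 0, 35], 0]
    - [60, [0, 0, 30], 0]
    - [60, [0, 0, 12], 0]

```text
t: 19.92
eef_pos: [572.7, 6.5, 30.5]
eef_rot: [[0.999, -0.042, -0.007], [-0.042, -0.999, 0.0], [-0.007, -0.0, -1.0]]
wrist_force: [0.2, -0.3, 0.1]
opening: 0.705
grasp_force: 0.0
```

Emit:
jog_arm:
  increments:
    - [60, [0, 0, 5], 0]
    - [60, [0, 0, 0], 0]
    - [60, [0, 0, 0], 0]
    - [60, [0, 0, 0], 0]

```text
t: 20.25
eef_pos: [577.1, 6.9, 31.5]
eef_rot: [[0.999, -0.044, 0.003], [-0.044, -0.999, 0.0], [0.003, -0.0, -1.0]]
wrist_force: [0.7, 0.7, -0.1]
opening: 0.701
grasp_force: 0.0
```

Run:
```python
from h import *
go(575.4,7.0,28,-2.3)
```

```text
t 20.25 pos [577.1   6.9  31.5] yaw -2.51 | shift now-frame [-1.7  0.   3.4] turn -0.004 | shift after turn [-1.7 -0.   3.5] F [ 0.7  0.7 -0.1] open 59.9 j [ 0.26  0.67 -0.43  1.88  0.43  0.67 -2.04]
```

Emit:
jog_arm:
  increments:
    - [60, [-1.7, 0, 3], 0]
    - [60, [0, 0, 0], 0]
    - [5, [0, 0, 0], 0]
    - [5, [0, 0, 0], 0]
    - [5, [0, 0, 0], 0]

```text
t: 20.67
eef_pos: [574.1, 6.5, 27.2]
eef_rot: [[0.999, -0.044, 0.0], [-0.044, -0.999, -0.001], [0.0, 0.001, -1.0]]
wrist_force: [-1.5, -0.4, 3.8]
opening: 0.358
grasp_force: 59.0
```

Emit:
jog_arm:
  increments:
    - [5, [0, 0, 0], 0]
    - [5, [0, 0, 0], 0]
    - [5, [0, 0, 0], 0]
    - [5, [0, 0, 0], 0]

```text
t: 21.0
eef_pos: [574.1, 6.5, 27.2]
eef_rot: [[0.999, -0.044, 0.0], [-0.044, -0.999, -0.001], [0.0, 0.001, -1.0]]
wrist_force: [-1.4, -0.5, 6.6]
opening: 0.359
grasp_force: 58.9
```

Run:
```python
from h import *
go(575.4,7.0,28,-2.3)
```

```text
t 21.0 pos [574.1   6.5  27.2] yaw -2.54 | shift now-frame [ 1.2 -0.6 -0.8] turn -0.004 | shift after turn [ 1.2 -0.6 -0.8] F [-1.4 -0.5  6.6] open 30.7 j [ 0.26  0.67 -0.42  1.89  0.43  0.67 -2.04]
```

Emit:
jog_arm:
  increments:
    - [5, [0, 0, -5], 0]
    - [5, [0, 0, -15], 0]
    - [5, [0, 0, -25], 0]
    - [5, [0, 0, -30], 0]
    - [5, [0, 0, -30], 0]

```text
t: 21.42
eef_pos: [572.4, 6.9, 131.4]
eef_rot: [[0.999, -0.044, -0.004], [-0.044, -0.999, 0.0], [-0.004, -0.0, -1.0]]
wrist_force: [1.4, -0.5, -4.4]
opening: 0.349
grasp_force: 59.8
```

Emit:
jog_arm:
  increments:
    - [5, [0, 0, -20], 0]
    - [5, [0, 0, -10], 0]
    - [5, [0, 0, 0], 0]
    - [5, [0, 0, 0], 0]

```text
t: 21.75
eef_pos: [573.2, 6.5, 160.7]
eef_rot: [[0.999, -0.045, -0.001], [-0.045, -0.999, -0.0], [-0.001, 0.0, -1.0]]
wrist_force: [-1.0, -0.1, -5.1]
opening: 0.353
grasp_force: 59.9
```

Emit:
jog_arm:
  increments:
    - [5, [-4, 15, 0], 0]
    - [5, [-7, 28, 0], 0]
    - [5, [-9, 35, 0], 0]
    - [5, [-9, 35, 0], 0]
    - [5, [-9, 35, 0], 0]

```text
t: 22.17
eef_pos: [527.2, -140.3, 159.1]
eef_rot: [[0.999, -0.043, -0.004], [-0.043, -0.999, 0.001], [-0.004, -0.001, -1.0]]
wrist_force: [0.6, -0.0, -4.8]
opening: 0.357
grasp_force: 60.1
```

Emit:
jog_arm:
  increments:
    - [5, [-8.5, 33, 0], -0.07]
    - [5, [0, 0, 0], -0.08]
    - [5, [0, 0, 0], -0.08]
    - [5, [0, 0, 0], -0.08]
    - [5, [0, 0, 0], -0.06]

```text
t: 22.58
eef_pos: [517.8, -171.8, 159.1]
eef_rot: [[0.946, 0.323, -0.004], [0.323, -0.946, 0.002], [-0.003, -0.003, -1.0]]
wrist_force: [-0.2, 0.5, -4.0]
opening: 0.355
grasp_force: 60.3
```

Emit:
jog_arm:
  increments:
    - [5, [0, 0, 0], 0]
    - [5, [0, 0, 0], 0]

```text
t: 22.75
eef_pos: [518.3, -171.7, 159.8]
eef_rot: [[0.948, 0.318, -0.003], [0.318, -0.948, 0.001], [-0.002, -0.002, -1.0]]
wrist_force: [0.3, -0.3, -4.5]
opening: 0.352
grasp_force: 60.3
```

Run:
```python
from h import *
go(511.2,-201.3,60,18.7)
s=manip.snapshot("side"); w=pts(s); cv2.imwrite("pics/s5.png",cv2.resize(s["pixels"][100:300,200:460],None,fx=3,fy=3))
```

```text
t 22.75 pos [ 518.3 -171.7  159.8] yaw 18.56 | shift now-frame [-15.9  26.   99.7] turn -0.002 | shift after turn [-16.2  25.8  99.8] F [ 0.3 -0.3 -4.5] open 30.0 j [ 0.72  0.46 -0.58  1.89  0.32  0.89 -1.26]
```

View pics/s5.png

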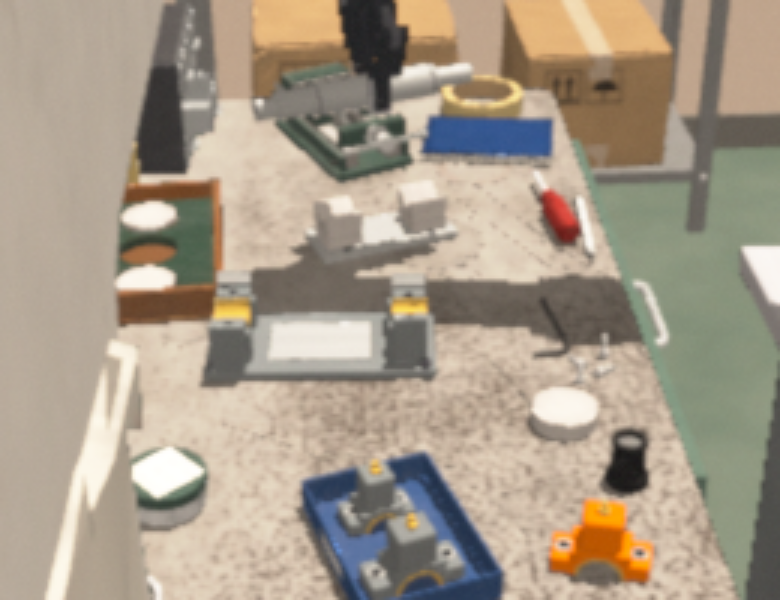

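The shaft is held level at (360,85), both caps stand in the tray, and the V-stand is at (380,230). Aligning and lowering.

Emit:
jog_arm:
  increments:
    - [5, [-8, 13, 0], 0]
    - [5, [-8, 13, 0], 0]
    - [5, [0, 0, 30], 0]
    - [5, [0, 0, 30], 0]
    - [5, [0, 0, 30], 0]

```text
t: 23.22
eef_pos: [512.5, -202.3, 70.5]
eef_rot: [[0.948, 0.318, 0.001], [0.318, -0.948, -0.001], [0.0, 0.001, -1.0]]
wrist_force: [-0.1, -0.4, -4.3]
opening: 0.354
grasp_force: 60.6
```

Emit:
jog_arm:
  increments:
    - [5, [0, 0, 10], 0]
    - [5, [0, 0, 0], 0]
    - [5, [0, 0, 0], 0]

```text
t: 23.47
eef_pos: [513.0, -201.3, 61.7]
eef_rot: [[0.947, 0.32, -0.0], [0.32, -0.947, 0.0], [-0.0, -0.001, -1.0]]
wrist_force: [-0.4, -0.1, -3.8]
opening: 0.357
grasp_force: 60.3
```

Run:
```python
from h import *
go(511.2,-201.3,33.2,18.7)
```

```text
t 23.47 pos [ 513.  -201.3   61.7] yaw 18.67 | shift now-frame [-1.7 -0.5 28.5] turn -0.001 | shift after turn [-1.7 -0.5 28.5] F [-0.4 -0.1 -3.8] open 30.5 j [ 0.7   0.6  -0.5   1.93  0.43  0.71 -1.29]
```

Emit:
jog_arm:
  increments:
    - [5, [-1.7, -0.5, 10], 0]
    - [5, [0, 0, 10], 0]
    - [5, [0, 0, 4], 0]
    - [5, [0, 0, 2], 0]
    - [5, [0, 0, 0], 0]

```text
t: 23.88
eef_pos: [510.7, -201.7, 35.3]
eef_rot: [[0.947, 0.32, -0.0], [0.32, -0.947, 0.0], [-0.0, -0.0, -1.0]]
wrist_force: [0.8, -0.7, -5.3]
opening: 0.357
grasp_force: 60.5
```

Emit:
jog_arm:
  increments:
    - [5, [0, 0, 1], 0]
    - [5, [0, 0, 1], 0]
    - [5, [0, 0, 0], 0]
    - [5, [0, 0, 0], 0]

```text
t: 24.22
eef_pos: [511.1, -201.8, 33.8]
eef_rot: [[0.947, 0.32, 0.0], [0.32, -0.947, -0.0], [0.0, 0.0, -1.0]]
wrist_force: [-0.1, 0.1, -3.9]
opening: 0.355
grasp_force: 60.5
```

Run:
```python
from h import *
go(511.2,-201.3,33.2,18.7)
```

```text
t 24.22 pos [ 511.1 -201.8   33.8] yaw 18.66 | shift now-frame [ 0.3 -0.4  0.6] turn -0.001 | shift after turn [ 0.3 -0.4  0.6] F [-0.1  0.1 -3.9] open 30.3 j [ 0.68  0.64 -0.47  1.95  0.46  0.66 -1.32]
```

Emit:
jog_arm:
  increments:
    - [5, [0, 0, 1], 0]
    - [5, [0, 0, 0], 0]
    - [5, [0, 0, 0.7], 0]
    - [5, [0, 0, 0], 0]
    - [5, [0, 0, 0], 0]

```text
t: 24.63
eef_pos: [511.1, -201.7, 33.4]
eef_rot: [[0.947, 0.32, 0.0], [0.32, -0.947, -0.001], [-0.0, 0.001, -1.0]]
wrist_force: [-4.8, 2.6, 10.9]
opening: 0.358
grasp_force: 62.2
```

Emit:
jog_arm:
  increments:
    - [60, [0, 0, 0], 0]
    - [60, [0, 0, 0], 0]
    - [60, [0, 0, 0], 0]
    - [60, [0, 0, 0], 0]
    - [60, [0, 0, -10], 0]

```text
t: 25.05
eef_pos: [509.7, -201.5, 40.6]
eef_rot: [[0.947, 0.32, -0.003], [0.32, -0.947, 0.001], [-0.002, -0.002, -1.0]]
wrist_force: [-0.0, 0.3, -0.5]
opening: 0.706
grasp_force: 0.0
```

Emit:
jog_arm:
  increments:
    - [60, [0, 0, -30], 0]
    - [60, [0, 0, -35], 0]
    - [60, [0, 0, -35], 0]
    - [60, [0, 0, -35], 0]
    - [60, [0, 0, 0], 0]

```text
t: 25.47
eef_pos: [515.1, -202.5, 184.3]
eef_rot: [[0.947, 0.32, 0.011], [0.32, -0.947, -0.005], [0.009, 0.008, -1.0]]
wrist_force: [1.7, 0.3, -0.0]
opening: 0.695
grasp_force: 0.0
```

Run:
```python
from h import *
go(534.1,248.7,180,108.76)
s=manip.snapshot("wrist"); w=pts(s); cv2.imwrite("pics/w6.png",s["pixels"]); np.save("w6.npy",w)
o=np.array([512.2,-201]);a=np.deg2rad(18.7);ax=np.array([np.cos(a),np.sin(a)]);n=np.array([-ax[1],ax[0]])
u=(w[...,:2]-o)@ax; v=(w[...,:2]-o)@n; z=w[...,2]
m=(abs(v)<4)&(abs(u)<130)&(z>40)
for k in range(-120,125,6):
    q=m&(abs(u-k)<3)
    if q.sum()>3: print(k,round(np.percentile(z[q],80),1),end="; ")
m=(abs(v)<25)&(abs(u)<60)&(z>64)&(z<72); print("\nv mean",v[m].mean(), [round(v[m&(abs(u-k)<10)].mean(),1) for k in(-50,-25,0,25,50)])
```

```text
t 25.47 pos [ 515.1 -202.5  184.3] yaw 18.68 | shift now-frame [ 162.5 -421.4    2.3] turn -1.572 | shift after turn [421.1 163.1   4.3] F [ 1.7  0.3 -0. ] open 59.4 j [ 0.79  0.43 -0.59  1.86  0.3   0.92 -1.19]
-102 62.5; -96 62.6; -90 62.1; -84 62.2; -78 62.4; -72 62.2; -66 62.8; -60 68.8; -54 68.5; -48 68.3; -42 68.4; -36 68.5; -30 68.7; -24 68.6; -18 68.5; -12 68.3; -6 68.3; 0 68.6; 6 68.4; 12 277.7; 18 68.4; 24 68.6; 30 68.5; 36 68.3; 42 68.6; 48 68.5; 54 68.6; 60 68.2; 66 66.1; 72 66.4; 78 66.2; 84 66.4; 90 66.2; 96 66.3; 102 63.8; 108 64.0; 114 63.5; 
v mean 0.4333732984351681 [np.float64(0.3), np.float64(0.6), np.float64(0.3), np.float64(0.4), np.float64(0.5)]
```

View pics/w6.png

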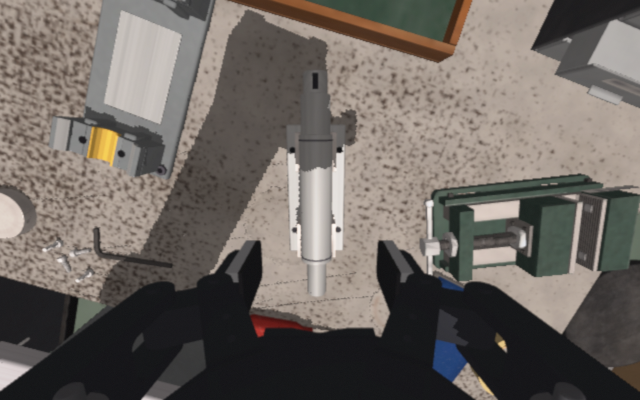

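The shaft lies in both Vs: axis level at z≈52.5, thick part from −63 to +63 about the centre. Next I'll fetch the small cap back.

Emit:
jog_arm:
  increments:
    - [60, [13.8, -35, 0], 0]
    - [60, [13.8, -35, 0], 0]
    - [60, [13.8, -35, 0], 0]
    - [60, [13.8, -35, 0], 0]
    - [60, [13.8, -35, 0], 0]

```text
t: 25.93
eef_pos: [519.4, -12.4, 176.3]
eef_rot: [[0.948, 0.32, -0.001], [0.32, -0.948, -0.0], [-0.001, -0.0, -1.0]]
wrist_force: [1.0, 0.3, 0.3]
opening: 0.706
grasp_force: 0.0
```

Emit:
jog_arm:
  increments:
    - [60, [13.8, -35, 0], 0]
    - [60, [13.8, -35, 0], 0]
    - [60, [13.8, -35, 0], 0]
    - [60, [13.8, -35, 0], 0]
    - [60, [13.8, -35, 0], 0]

```text
t: 26.35
eef_pos: [528.8, 175.5, 176.2]
eef_rot: [[0.947, 0.32, -0.001], [0.32, -0.947, -0.001], [-0.001, 0.0, -1.0]]
wrist_force: [0.6, -1.0, 0.3]
opening: 0.704
grasp_force: 0.0
```

Emit:
jog_arm:
  increments:
    - [44, [13.8, -35, 0], 0]
    - [44, [13.8, -35, 0], 0]
    - [44, [0, 0, 0], -0.121]
    - [44, [0, 0, 0], -0.121]
    - [44, [0, 0, 0], -0.121]

```text
t: 26.77
eef_pos: [532.2, 250.3, 175.9]
eef_rot: [[0.766, 0.642, -0.002], [0.642, -0.766, -0.001], [-0.002, -0.001, -1.0]]
wrist_force: [0.1, 0.3, -0.3]
opening: 0.518
grasp_force: 0.0
```

Emit:
jog_arm:
  increments:
    - [44, [0, 0, 0], -0.121]
    - [44, [0, 0, 0], -0.121]
    - [44, [0, 0, 0], -0.121]
    - [44, [0, 0, 0], -0.121]
    - [44, [0, 0, 0], -0.121]

```text
t: 27.18
eef_pos: [532.8, 248.8, 176.0]
eef_rot: [[0.268, 0.964, -0.002], [0.964, -0.268, -0.001], [-0.001, -0.001, -1.0]]
wrist_force: [-0.0, -1.1, 0.1]
opening: 0.515
grasp_force: 0.0
```

Emit:
jog_arm:
  increments:
    - [44, [0, 0, 0], -0.121]
    - [44, [0, 0, 0], -0.121]
    - [44, [0, 0, 0], -0.121]
    - [44, [0, 0, 0], -0.121]
    - [44, [0, 0, 0], -0.121]

```text
t: 27.6
eef_pos: [532.8, 248.7, 176.0]
eef_rot: [[-0.328, 0.945, -0.001], [0.945, 0.328, -0.001], [-0.0, -0.002, -1.0]]
wrist_force: [-0.3, -0.3, 0.8]
opening: 0.509
grasp_force: 0.0
```

Emit:
jog_arm:
  increments:
    - [44, [0, 0, 0], 0]
    - [44, [0, 0, 0], 0]

```text
t: 27.77
eef_pos: [532.9, 248.8, 176.0]
eef_rot: [[-0.319, 0.948, -0.002], [0.948, 0.319, -0.0], [0.001, -0.002, -1.0]]
wrist_force: [0.4, 1.8, 0.5]
opening: 0.518
grasp_force: 0.0
```

Run:
```python
from h import *
go(534.1,248.7,23.3,108.76)
```

```text
t 27.77 pos [532.9 248.8 176. ] yaw 108.6 | shift now-frame [ -0.6   1.3 152.7] turn -0.003 | shift after turn [ -0.5   1.1 152.7] F [0.4 1.8 0.5] open 44.2 j [ 0.23  0.67 -1.01  1.76  0.64  1.08 -0.68]
```

Emit:
jog_arm:
  increments:
    - [44, [0, 0, 35], 0]
    - [44, [0, 0, 35], 0]
    - [44, [0, 0, 35], 0]
    - [44, [0, 0, 30], 0]
    - [44, [0, 0, 10], 0]

```text
t: 28.18
eef_pos: [530.9, 247.2, 27.4]
eef_rot: [[-0.32, 0.948, -0.006], [0.948, 0.32, -0.004], [-0.002, -0.007, -1.0]]
wrist_force: [-1.0, -0.9, -0.5]
opening: 0.515
grasp_force: 0.0
```

Emit:
jog_arm:
  increments:
    - [44, [0, 0, 3], 0]
    - [44, [0, 0, 0], 0]
    - [44, [0, 0, 0], 0]
    - [44, [0, 0, 0], 0]

```text
t: 28.52
eef_pos: [534.5, 249.9, 30.8]
eef_rot: [[-0.322, 0.947, 0.003], [0.947, 0.322, 0.001], [0.0, 0.003, -1.0]]
wrist_force: [-0.1, 0.6, 0.7]
opening: 0.515
grasp_force: 0.0
```

Run:
```python
from h import *
go(534.1,248.7,23.3,108.76)
```

```text
t 28.52 pos [534.5 249.9  30.8] yaw 108.75 | shift now-frame [-1.  -0.8  7.5] turn -0.0 | shift after turn [-1.  -0.8  7.5] F [-0.1  0.6  0.7] open 44.0 j [ 0.12  0.84 -0.85  1.83  0.83  0.86 -0.82]
```

Emit:
jog_arm:
  increments:
    - [44, [-1, -0.6, 4], 0]
    - [44, [0, 0, 2], 0]
    - [44, [0, 0, 0.8], 0]
    - [44, [0, 0, 0], 0]
    - [44, [0, 0, 0], 0]

```text
t: 28.93
eef_pos: [533.1, 248.0, 22.1]
eef_rot: [[-0.322, 0.947, 0.0], [0.947, 0.322, -0.0], [-0.0, -0.0, -1.0]]
wrist_force: [-0.5, -0.7, -0.3]
opening: 0.517
grasp_force: 0.0
```

Run:
```python
from h import *
go(534.1,248.7,23.3,108.76)
```

```text
t 28.93 pos [533.1 248.   22.1] yaw 108.78 | shift now-frame [ 0.4  1.2 -1.2] turn 0.0 | shift after turn [ 0.4  1.2 -1.2] F [-0.5 -0.7 -0.3] open 44.2 j [ 0.11  0.85 -0.84  1.84  0.84  0.85 -0.82]
```

Emit:
jog_arm:
  increments:
    - [44, [0.3, 0.8, -0.8], 0]
    - [5, [0, 0, 0], 0]
    - [5, [0, 0, 0], 0]
    - [5, [0, 0, 0], 0]
    - [5, [0, 0, 0], 0]

```text
t: 29.35
eef_pos: [533.9, 248.9, 23.2]
eef_rot: [[-0.322, 0.947, 0.0], [0.947, 0.322, 0.0], [0.0, 0.001, -1.0]]
wrist_force: [0.8, -0.2, 3.1]
opening: 0.27
grasp_force: 59.3
```

Emit:
jog_arm:
  increments:
    - [5, [0, 0, 0], 0]
    - [5, [0, 0, 0], 0]
    - [5, [0, 0, 0], 0]
    - [5, [0, 0, 0], 0]
    - [5, [0, 0, 0], 0]

```text
t: 29.77
eef_pos: [534.0, 248.8, 23.2]
eef_rot: [[-0.322, 0.947, 0.001], [0.947, 0.322, 0.0], [0.0, 0.001, -1.0]]
wrist_force: [-0.1, 0.7, 5.0]
opening: 0.268
grasp_force: 59.5
```

Run:
```python
from h import *
go(534.1,248.7,23.3,108.76)
```

```text
t 29.77 pos [534.  248.8  23.2] yaw 108.79 | shift now-frame [-0.2  0.1 -0.1] turn 0.001 | shift after turn [-0.2  0.1 -0.1] F [-0.1  0.7  5. ] open 22.9 j [ 0.11  0.85 -0.84  1.83  0.84  0.85 -0.82]
```

Emit:
jog_arm:
  increments:
    - [5, [0, 0, -5], 0]
    - [5, [0, 0, -25], 0]
    - [5, [0, 0, -35], 0]
    - [5, [0, 0, -35], 0]
    - [5, [0, 0, -35], 0]

```text
t: 30.18
eef_pos: [532.8, 247.8, 158.3]
eef_rot: [[-0.322, 0.947, -0.003], [0.947, 0.322, -0.001], [-0.0, -0.003, -1.0]]
wrist_force: [0.5, -1.6, -1.8]
opening: 0.267
grasp_force: 59.0
```

Emit:
jog_arm:
  increments:
    - [5, [-30.6, -16.1, 0], 0]
    - [5, [-30.6, -16.1, 0], 0]
    - [5, [-30.6, -16.1, 0], 0]
    - [5, [-30.6, -16.1, 0], 0]
    - [5, [-30.6, -16.1, 0], 0]

```text
t: 30.6
eef_pos: [505.5, 75.7, 157.3]
eef_rot: [[-0.322, 0.947, -0.002], [0.947, 0.322, -0.001], [-0.0, -0.002, -1.0]]
wrist_force: [1.2, 0.5, -2.2]
opening: 0.268
grasp_force: 59.4
```

Emit:
jog_arm:
  increments:
    - [5, [-30.6, -16.1, 0], 0]
    - [5, [-30.6, -16.1, 0], 0]
    - [5, [0, 0, 0], 0.121]
    - [5, [0, 0, 0], 0.121]
    - [5, [0, 0, 0], 0.121]

```text
t: 31.02
eef_pos: [495.1, 7.6, 157.2]
eef_rot: [[0.044, 0.999, -0.002], [0.999, -0.044, -0.0], [-0.0, -0.002, -1.0]]
wrist_force: [0.4, 0.2, -2.9]
opening: 0.27
grasp_force: 59.2
```

Emit:
jog_arm:
  increments:
    - [5, [0, 0, 0], 0.121]
    - [5, [0, 0, 0], 0.121]
    - [5, [0, 0, 0], 0.121]
    - [5, [0, 0, 0], 0.121]
    - [5, [0, 0, 0], 0.121]

```text
t: 31.43
eef_pos: [495.1, 9.1, 157.4]
eef_rot: [[0.602, 0.798, -0.002], [0.798, -0.602, -0.0], [-0.001, -0.001, -1.0]]
wrist_force: [0.5, 0.3, -1.3]
opening: 0.262
grasp_force: 59.2
```

Emit:
jog_arm:
  increments:
    - [5, [0, 0, 0], 0.121]
    - [5, [0, 0, 0], 0.121]
    - [5, [0, 0, 0], 0.121]
    - [5, [0, 0, 0], 0.121]
    - [5, [0, 0, 0], 0.121]

```text
t: 31.85
eef_pos: [495.1, 9.2, 157.4]
eef_rot: [[0.949, 0.314, -0.002], [0.314, -0.949, -0.0], [-0.002, -0.0, -1.0]]
wrist_force: [0.4, -0.3, -1.4]
opening: 0.271
grasp_force: 59.2
```

Emit:
jog_arm:
  increments:
    - [5, [0, 0, 0], 0.121]
    - [5, [0, 0, 0], 0.121]
    - [5, [0, 0, 0], 0.121]
    - [5, [0, 0, 0], 0]
    - [5, [0, 0, 0], 0]

```text
t: 32.27
eef_pos: [495.4, 9.4, 157.5]
eef_rot: [[0.999, -0.034, -0.001], [-0.034, -0.999, -0.0], [-0.001, 0.0, -1.0]]
wrist_force: [-0.7, 0.4, -1.3]
opening: 0.265
grasp_force: 59.2
```

Run:
```python
from h import *
go(496.1,9.9,90,-2.1)
```

```text
t 32.27 pos [495.4   9.4 157.5] yaw -1.94 | shift now-frame [ 0.7 -0.6 67.5] turn 0.003 | shift after turn [ 0.6 -0.5 67.5] F [-0.7  0.4 -1.3] open 22.7 j [ 0.44  0.39 -0.64  2.01  0.31  0.84 -1.97]
```

Descend to just above the cheeks (TCP about 82), then re-check.

Emit:
jog_arm:
  increments:
    - [5, [0.4, -0.5, 30], 0.004]
    - [5, [0, 0, 30], 0]
    - [5, [0, 0, 10], 0]
    - [5, [0, 0, 0], 0]
    - [5, [0, 0, 0], 0]

```text
t: 32.68
eef_pos: [496.4, 10.2, 87.9]
eef_rot: [[0.999, -0.04, -0.001], [-0.04, -0.999, 0.001], [-0.001, -0.001, -1.0]]
wrist_force: [0.6, 0.1, -1.3]
opening: 0.273
grasp_force: 59.2
```

Run:
```python
from h import *
go(496.1,9.9,66.8,-2.1)
```

```text
t 32.68 pos [496.4  10.2  87.9] yaw -2.27 | shift now-frame [-0.3  0.4 21.1] turn -0.003 | shift after turn [-0.3  0.3 21.1] F [ 0.6  0.1 -1.3] open 23.3 j [ 0.38  0.5  -0.57  2.05  0.41  0.7  -2.06]
```

Emit:
jog_arm:
  increments:
    - [5, [0, 0.3, 8], 0]
    - [5, [0, 0, 6], 0]
    - [5, [0, 0, 2.5], 0]
    - [5, [0, 0, 0], 0]
    - [5, [0, 0, 0], 0]

```text
t: 33.1
eef_pos: [496.5, 9.6, 71.5]
eef_rot: [[0.999, -0.041, 0.0], [-0.041, -0.999, -0.0], [0.0, 0.0, -1.0]]
wrist_force: [1.0, -0.0, -1.6]
opening: 0.269
grasp_force: 59.2
```

Run:
```python
from h import *
go(496.1,9.9,66.8,-2.1)
```

```text
t 33.1 pos [496.5   9.6  71.5] yaw -2.36 | shift now-frame [-0.4 -0.3  4.7] turn -0.004 | shift after turn [-0.4 -0.3  4.7] F [ 1.  -0.  -1.6] open 23.0 j [ 0.36  0.53 -0.55  2.06  0.44  0.67 -2.09]
```

Emit:
jog_arm:
  increments:
    - [5, [-0.3, -0.2, 2], -0.004]
    - [5, [0, 0, 1.5], 0]
    - [5, [0, 0, 1], 0]
    - [5, [0, 0, 0], 0]
    - [5, [0, 0, 0], 0]

```text
t: 33.52
eef_pos: [496.2, 9.9, 66.8]
eef_rot: [[0.999, -0.037, -0.0], [-0.037, -0.999, -0.0], [-0.0, 0.0, -1.0]]
wrist_force: [-0.1, 0.2, -0.7]
opening: 0.267
grasp_force: 59.4
```

Run:
```python
from h import *
go(496.1,9.9,66.8,-2.1)
```

```text
t 33.52 pos [496.2   9.9  66.8] yaw -2.13 | shift now-frame [-0.1 -0.   0. ] turn -0.001 | shift after turn [-0.1 -0.   0. ] F [-0.1  0.2 -0.7] open 22.8 j [ 0.36  0.53 -0.54  2.06  0.44  0.66 -2.09]
```

Emit:
jog_arm:
  increments:
    - [5, [0, 0, 0.8], 0]
    - [5, [0, 0, 0.5], 0]
    - [5, [0, 0, 0], 0]
    - [5, [0, 0, 0], 0]

```text
t: 33.85
eef_pos: [496.3, 9.9, 66.6]
eef_rot: [[0.999, -0.037, 0.0], [-0.037, -0.999, -0.001], [0.0, 0.001, -1.0]]
wrist_force: [-3.0, -0.5, 9.8]
opening: 0.266
grasp_force: 60.9
```

Emit:
jog_arm:
  increments:
    - [44, [0, 0, -0.5], 0]
    - [44, [0, 0, 0], 0]
    - [44, [0, 0, 0], 0]
    - [44, [0, 0, 0], 0]
    - [44, [0, 0, -10], 0]

```text
t: 34.27
eef_pos: [494.9, 9.7, 74.9]
eef_rot: [[0.999, -0.037, -0.003], [-0.037, -0.999, 0.0], [-0.003, -0.0, -1.0]]
wrist_force: [0.4, -0.2, -0.0]
opening: 0.518
grasp_force: 0.0
```

Emit:
jog_arm:
  increments:
    - [44, [0, 0, -30], 0]
    - [50, [0, 0, -35], 0]
    - [50, [0, 0, -35], 0]
    - [50, [0, 0, 0], 0]
    - [50, [0, 0, 0], 0]

```text
t: 34.68
eef_pos: [497.6, 9.8, 178.5]
eef_rot: [[0.999, -0.038, 0.005], [-0.038, -0.999, -0.001], [0.005, 0.001, -1.0]]
wrist_force: [-0.2, -0.5, -1.0]
opening: 0.585
grasp_force: 0.0
```

Emit:
jog_arm:
  increments:
    - [50, [0.4, -38.5, 0], 0]
    - [50, [0.4, -38.5, 0], 0]
    - [50, [0.4, -38.5, 0], 0]
    - [50, [0.4, -38.5, 0], 0]
    - [50, [0.4, -38.5, 0], 0]

```text
t: 35.1
eef_pos: [504.4, 203.3, 175.0]
eef_rot: [[0.999, -0.038, -0.002], [-0.038, -0.999, -0.001], [-0.002, 0.001, -1.0]]
wrist_force: [0.0, 0.2, -0.6]
opening: 0.583
grasp_force: 0.0
```

Emit:
jog_arm:
  increments:
    - [50, [0.4, -38.5, 0], 0]
    - [50, [0.4, -38.5, 0], 0]
    - [50, [0.4, -38.5, 0], 0]
    - [50, [0, 0, 0], -0.121]
    - [50, [0, 0, 0], -0.121]

```text
t: 35.52
eef_pos: [508.5, 321.2, 174.8]
eef_rot: [[0.977, 0.215, -0.003], [0.215, -0.977, 0.0], [-0.002, -0.001, -1.0]]
wrist_force: [1.3, 0.3, -0.1]
opening: 0.587
grasp_force: 0.0
```

Emit:
jog_arm:
  increments:
    - [50, [0, 0, 0], -0.121]
    - [50, [0, 0, 0], -0.121]
    - [50, [0, 0, 0], -0.121]
    - [50, [0, 0, 0], -0.121]
    - [50, [0, 0, 0], -0.121]

```text
t: 35.93
eef_pos: [510.1, 317.0, 174.7]
eef_rot: [[0.685, 0.728, -0.002], [0.728, -0.685, -0.001], [-0.002, -0.001, -1.0]]
wrist_force: [0.8, 0.2, -0.4]
opening: 0.585
grasp_force: 0.0
```

Emit:
jog_arm:
  increments:
    - [50, [0, 0, 0], -0.121]
    - [50, [0, 0, 0], -0.121]
    - [50, [0, 0, 0], -0.121]
    - [50, [0, 0, 0], -0.121]
    - [50, [0, 0, 0], -0.121]

```text
t: 36.35
eef_pos: [510.1, 317.0, 174.7]
eef_rot: [[0.149, 0.989, -0.002], [0.989, -0.149, -0.001], [-0.001, -0.002, -1.0]]
wrist_force: [-0.5, 0.3, -0.2]
opening: 0.586
grasp_force: 0.0
```

Emit:
jog_arm:
  increments:
    - [50, [0, 0, 0], -0.121]
    - [50, [0, 0, 0], -0.121]
    - [50, [0, 0, 0], -0.121]
    - [50, [0, 0, 0], -0.121]
    - [50, [0, 0, 0], 0]

```text
t: 36.77
eef_pos: [510.1, 317.0, 174.5]
eef_rot: [[-0.325, 0.946, -0.003], [0.946, 0.325, -0.001], [0.0, -0.003, -1.0]]
wrist_force: [-0.8, -0.3, -0.2]
opening: 0.589
grasp_force: 0.0
```

Run:
```python
from h import *
go(511.2,317.8,24.4,108.42)
```

```text
t 36.77 pos [510.1 317.  174.5] yaw 108.97 | shift now-frame [  0.3   1.8 150.1] turn 0.01 | shift after turn [  0.4   1.3 150.1] F [-0.8 -0.3 -0.2] open 50.3 j [ 0.13  0.74 -1.09  1.73  0.72  1.13 -0.84]
```

Emit:
jog_arm:
  increments:
    - [50, [0, 0, 35], 0.01]
    - [50, [0, 0, 35], 0]
    - [50, [0, 0, 35], 0]
    - [50, [0, 0, 30], 0]
    - [50, [0, 0, 8], 0]

```text
t: 37.18
eef_pos: [508.1, 314.9, 27.6]
eef_rot: [[-0.31, 0.951, -0.007], [0.951, 0.31, -0.005], [-0.003, -0.008, -1.0]]
wrist_force: [-0.3, -1.1, 0.2]
opening: 0.586
grasp_force: 0.0
```

Emit:
jog_arm:
  increments:
    - [50, [0, 0, 3], 0]
    - [50, [0, 0, 0], 0]
    - [50, [0, 0, 0], 0]
    - [50, [0, 0, 0], 0]

```text
t: 37.52
eef_pos: [511.8, 318.4, 32.0]
eef_rot: [[-0.312, 0.95, 0.003], [0.95, 0.312, 0.002], [0.001, 0.003, -1.0]]
wrist_force: [-0.1, 0.3, 0.4]
opening: 0.581
grasp_force: 0.0
```

Run:
```python
from h import *
go(511.2,317.8,24.4,108.42)
```

```text
t 37.52 pos [511.8 318.4  32. ] yaw 108.18 | shift now-frame [-0.4 -0.8  7.6] turn -0.004 | shift after turn [-0.4 -0.8  7.6] F [-0.1  0.3  0.4] open 49.6 j [ 0.04  0.9  -0.92  1.8   0.9   0.93 -0.98]
```

Emit:
jog_arm:
  increments:
    - [50, [-0.4, -0.2, 4], -0.004]
    - [50, [0, 0, 2], 0]
    - [50, [0, 0, 0], 0]
    - [50, [0, 0, 0], 0]
    - [50, [0, 0, 0], 0]

```text
t: 37.93
eef_pos: [510.8, 317.1, 24.2]
eef_rot: [[-0.316, 0.949, 0.0], [0.949, 0.316, 0.0], [0.0, 0.0, -1.0]]
wrist_force: [-0.6, 0.1, -0.7]
opening: 0.588
grasp_force: 0.0
```

Run:
```python
from h import *
go(511.2,317.8,24.4,108.42)
```

```text
t 37.93 pos [510.8 317.1  24.2] yaw 108.44 | shift now-frame [ 0.6  0.6 -0.2] turn 0.0 | shift after turn [ 0.6  0.6 -0.2] F [-0.6  0.1 -0.7] open 50.2 j [ 0.03  0.91 -0.92  1.8   0.9   0.92 -0.98]
```

Emit:
jog_arm:
  increments:
    - [50, [0.5, 0.5, -0.3], 0]
    - [5, [0, 0, 0], 0]
    - [5, [0, 0, 0], 0]
    - [5, [0, 0, 0], 0]
    - [5, [0, 0, 0], 0]

```text
t: 38.35
eef_pos: [511.3, 318.1, 24.7]
eef_rot: [[-0.316, 0.949, 0.0], [0.949, 0.316, 0.001], [0.0, 0.001, -1.0]]
wrist_force: [0.1, 0.4, 3.2]
opening: 0.341
grasp_force: 60.1
```

Emit:
jog_arm:
  increments:
    - [5, [0, 0, 0], 0]
    - [5, [0, 0, 0], 0]
    - [5, [0, 0, 0], 0]
    - [5, [0, 0, 0], 0]
    - [5, [0, 0, 0], 0]

```text
t: 38.77
eef_pos: [511.3, 318.0, 24.7]
eef_rot: [[-0.316, 0.949, 0.0], [0.949, 0.316, 0.001], [0.0, 0.001, -1.0]]
wrist_force: [0.6, 0.5, 4.9]
opening: 0.338
grasp_force: 60.3
```

Run:
```python
from h import *
go(511.2,317.8,24.4,108.42)
```

```text
t 38.77 pos [511.3 318.   24.7] yaw 108.45 | shift now-frame [-0.2 -0.1  0.3] turn 0.0 | shift after turn [-0.2 -0.1  0.3] F [0.6 0.5 4.9] open 28.9 j [ 0.03  0.91 -0.92  1.8   0.9   0.92 -0.98]
```

Emit:
jog_arm:
  increments:
    - [5, [0, 0, -5], 0]
    - [5, [0, 0, -25], 0]
    - [5, [0, 0, -35], 0]
    - [5, [0, 0, -35], 0]
    - [5, [0, 0, -35], 0]

```text
t: 39.18
eef_pos: [510.1, 316.7, 159.7]
eef_rot: [[-0.317, 0.949, -0.003], [0.949, 0.317, -0.002], [-0.001, -0.003, -1.0]]
wrist_force: [0.8, 0.6, -1.9]
opening: 0.339
grasp_force: 59.6
```

Emit:
jog_arm:
  increments:
    - [5, [-38.2, 4.2, -1], 0]
    - [5, [-38.2, 4.2, -1], 0]
    - [5, [-38.2, 4.2, -1], 0]
    - [5, [-38.2, 4.2, -1], 0]
    - [5, [-38.2, 4.2, -1], 0]

```text
t: 39.6
eef_pos: [591.2, 140.5, 163.6]
eef_rot: [[-0.316, 0.949, -0.002], [0.949, 0.316, -0.001], [-0.001, -0.002, -1.0]]
wrist_force: [0.9, 1.0, -2.4]
opening: 0.343
grasp_force: 59.9
```

Emit:
jog_arm:
  increments:
    - [5, [-38.2, 4.2, -1], 0]
    - [5, [-38.2, 4.2, -1], 0]
    - [5, [-38.2, 4.2, -1], 0]
    - [5, [-38.2, 4.2, -1], 0]
    - [5, [0, 0, 0], 0.121]

```text
t: 40.02
eef_pos: [658.3, -8.5, 165.9]
eef_rot: [[-0.186, 0.983, -0.002], [0.983, 0.186, -0.005], [-0.005, -0.003, -1.0]]
wrist_force: [1.1, -1.3, -3.3]
opening: 0.341
grasp_force: 60.0
```

Emit:
jog_arm:
  increments:
    - [5, [0, 0, 0], 0.121]
    - [5, [0, 0, 0], 0.121]
    - [5, [0, 0, 0], 0.121]
    - [5, [0, 0, 0], 0.121]
    - [5, [0, 0, 0], 0.121]

```text
t: 40.43
eef_pos: [654.6, 2.9, 167.3]
eef_rot: [[0.399, 0.917, -0.003], [0.917, -0.399, -0.0], [-0.001, -0.002, -1.0]]
wrist_force: [-0.0, 1.2, -2.7]
opening: 0.34
grasp_force: 59.9
```

Emit:
jog_arm:
  increments:
    - [5, [0, 0, 0], 0.121]
    - [5, [0, 0, 0], 0.121]
    - [5, [0, 0, 0], 0.121]
    - [5, [0, 0, 0], 0.121]
    - [5, [0, 0, 0], 0.121]

```text
t: 40.85
eef_pos: [654.6, 3.0, 167.3]
eef_rot: [[0.85, 0.527, -0.003], [0.527, -0.85, -0.0], [-0.003, -0.001, -1.0]]
wrist_force: [-0.8, 0.2, -3.0]
opening: 0.34
grasp_force: 59.9
```

Emit:
jog_arm:
  increments:
    - [5, [0, 0, 0], 0.121]
    - [5, [0, 0, 0], 0.121]
    - [5, [0, 0, 0], 0.121]
    - [5, [0, 0, 0], 0.121]
    - [5, [0, 0, 0], 0.121]

```text
t: 41.27
eef_pos: [654.6, 3.1, 167.3]
eef_rot: [[0.999, -0.049, -0.003], [-0.049, -0.999, -0.0], [-0.003, 0.0, -1.0]]
wrist_force: [-0.4, 0.4, -2.4]
opening: 0.339
grasp_force: 59.9
```

Emit:
jog_arm:
  increments:
    - [5, [0, 0, 0], 0]
    - [5, [0, 0, 0], 0]

```text
t: 41.43
eef_pos: [654.9, 3.4, 167.7]
eef_rot: [[0.999, -0.04, -0.002], [-0.04, -0.999, -0.001], [-0.002, 0.001, -1.0]]
wrist_force: [-0.5, -0.1, -2.1]
opening: 0.339
grasp_force: 59.9
```

Run:
```python
from h import *
go(656,3.5,90,-2.18)
```

```text
t 41.43 pos [654.9   3.4 167.7] yaw -2.28 | shift now-frame [ 1.2 -0.2 77.7] turn -0.002 | shift after turn [ 1.1 -0.2 77.7] F [-0.5 -0.1 -2.1] open 29.0 j [ 0.39  0.64 -0.65  1.61  0.44  1.04 -2.  ]
```

Emit:
jog_arm:
  increments:
    - [5, [0.6, 0, 30], 0]
    - [5, [0, 0, 30], 0]
    - [5, [0, 0, 15], 0]
    - [5, [0, 0, 0], 0]
    - [5, [0, 0, 0], 0]

```text
t: 41.85
eef_pos: [655.8, 3.6, 92.7]
eef_rot: [[0.999, -0.042, -0.002], [-0.042, -0.999, 0.001], [-0.002, -0.0, -1.0]]
wrist_force: [1.6, 0.9, -2.4]
opening: 0.34
grasp_force: 59.7
```

Run:
```python
from h import *
go(656,3.5,68.2,-2.18)
```

```text
t 41.85 pos [655.8   3.6  92.7] yaw -2.41 | shift now-frame [ 0.2  0.1 24.5] turn -0.004 | shift after turn [ 0.2  0.1 24.5] F [ 1.6  0.9 -2.4] open 29.0 j [ 0.36  0.73 -0.61  1.65  0.5   0.92 -2.04]
```

Emit:
jog_arm:
  increments:
    - [5, [0, 0, 9], -0.003]
    - [5, [0, 0, 7], 0]
    - [5, [0, 0, 4], 0]
    - [5, [0, 0, 0], 0]
    - [5, [0, 0, 0], 0]

```text
t: 42.27
eef_pos: [656.4, 3.5, 73.4]
eef_rot: [[0.999, -0.04, 0.0], [-0.04, -0.999, -0.0], [0.0, 0.0, -1.0]]
wrist_force: [-0.3, 0.9, -2.1]
opening: 0.344
grasp_force: 59.8
```

Run:
```python
from h import *
go(656,3.5,68.2,-2.18)
```

```text
t 42.27 pos [656.4   3.5  73.4] yaw -2.3 | shift now-frame [-0.4 -0.   5.2] turn -0.002 | shift after turn [-0.4 -0.   5.2] F [-0.3  0.9 -2.1] open 29.4 j [ 0.35  0.75 -0.59  1.66  0.51  0.89 -2.06]
```

Emit:
jog_arm:
  increments:
    - [5, [-0.3, 0, 2], -0.002]
    - [5, [0, 0, 1.5], 0]
    - [5, [0, 0, 1], 0]
    - [5, [0, 0, 0], 0]
    - [5, [0, 0, 0], 0]

```text
t: 42.68
eef_pos: [656.0, 3.5, 68.9]
eef_rot: [[0.999, -0.038, -0.0], [-0.038, -0.999, -0.0], [-0.0, 0.0, -1.0]]
wrist_force: [-0.3, -0.1, -3.0]
opening: 0.342
grasp_force: 59.8
```

Emit:
jog_arm:
  increments:
    - [5, [0, 0, 0.8], 0]
    - [5, [0, 0, 0], 0]
    - [5, [0, 0, 0], 0]

```text
t: 42.93
eef_pos: [656.2, 3.5, 68.2]
eef_rot: [[0.999, -0.038, 0.0], [-0.038, -0.999, -0.0], [0.0, 0.0, -1.0]]
wrist_force: [0.3, 0.9, -2.5]
opening: 0.341
grasp_force: 60.0
```

Emit:
jog_arm:
  increments:
    - [5, [0, 0, 0.7], 0]
    - [5, [0, 0, 0.5], 0]
    - [5, [0, 0, 0], 0]
    - [5, [0, 0, 0], 0]

```text
t: 43.27
eef_pos: [656.2, 3.6, 68.2]
eef_rot: [[0.999, -0.038, 0.001], [-0.038, -0.999, -0.001], [0.001, 0.001, -1.0]]
wrist_force: [-2.8, -1.1, 5.9]
opening: 0.341
grasp_force: 61.0
```

Emit:
jog_arm:
  increments:
    - [50, [0, 0, -0.3], 0]
    - [50, [0, 0, 0], 0]
    - [50, [0, 0, 0], 0]
    - [50, [0, 0, 0], 0]
    - [50, [0, 0, -10], 0]

```text
t: 43.68
eef_pos: [654.6, 3.3, 75.4]
eef_rot: [[0.999, -0.038, -0.004], [-0.038, -0.999, -0.0], [-0.004, 0.0, -1.0]]
wrist_force: [-1.0, 0.3, -0.0]
opening: 0.585
grasp_force: 0.0
```

Emit:
jog_arm:
  increments:
    - [50, [0, 0, -35], 0]
    - [50, [0, 0, -35], 0]
    - [50, [0, 0, -35], 0]
    - [50, [0, 0, -35], 0]
    - [50, [0, 0, -30], 0]

```text
t: 44.1
eef_pos: [656.3, 3.9, 250.6]
eef_rot: [[0.999, -0.038, 0.002], [-0.038, -0.999, 0.0], [0.002, -0.0, -1.0]]
wrist_force: [0.7, 0.0, 0.3]
opening: 0.584
grasp_force: 0.0
```

Emit:
jog_arm:
  increments:
    - [50, [-40, 0, 0], 0]
    - [50, [-40, 0, 0], 0]
    - [50, [0, 0, 0], 0]
    - [50, [0, 0, 0], 0]
    - [50, [0, 0, 0], 0]

```text
t: 44.52
eef_pos: [576.8, 6.2, 248.2]
eef_rot: [[0.999, -0.039, 0.002], [-0.039, -0.999, -0.001], [0.002, 0.001, -1.0]]
wrist_force: [0.8, 0.2, 0.3]
opening: 0.586
grasp_force: 0.0
```

Run:
```python
from h import *
go(575.5,4.4,251,-2.57)
s=manip.snapshot("wrist"); w=pts(s); cv2.imwrite("pics/w7.png",s["pixels"])
a=cv2.resize(s["pixels"][60:300,200:520],(800,600)); cv2.imwrite("pics/w7c.png",a)
def rect(w,m,name):
    lab=cv2.connectedComponents(m.astype(np.uint8))[1]
    for l in range(1,lab.max()+1):
        q=w[lab==l]
        if len(q)<100: continue
        r=cv2.minAreaRect(q[:,:2].astype(np.float32)); print(name,len(q),np.round(r[0],1),np.round(r[1],1),round(r[2],1),"z",np.round(np.percentile(q[:,2],[5,50,95]),1))
for n,w in(("before",np.load("w1.npy")),("after",w)):
    z=w[...,2]; N=(w[...,0]>450)&(w[...,0]<720)&(abs(w[...,1])<70)
    rect(w,N&(z>88)&(z<98),n+" lug"); rect(w,N&(z>58.5)&(z<64)&(abs(w[...,0]-575)>66),n+" feet"); rect(w,N&(z>53)&(z<58)&(abs(w[...,1]-7)>30),n+" cheek")
```

```text
t 44.52 pos [576.8   6.2 248.2] yaw -2.22 | shift now-frame [-1.2  1.9 -2.8] turn 0.006 | shift after turn [-1.2  1.9 -2.8] F [0.8 0.2 0.3] open 50.1 j [ 0.5   0.44 -0.74  1.73  0.33  1.1  -1.95]
before lug 789 [655.3   4. ] [30.3 27. ] 87.5 z [93.2 94.9 96.4]
before lug 383 [495.8  10.4] [23.4 24. ] 88.0 z [88.8 91.  94.3]
before feet 303 [655.4 -25.2] [12.6 27.7] 89.0 z [59.  60.4 61.9]
before feet 315 [655.6  33.1] [13.4 29. ] 89.3 z [59.  60.4 62. ]
before cheek 207 [656.3  48.6] [ 9.  29.5] 85.9 z [53.5 55.6 57.2]
before cheek 204 [653.5 -40.3] [ 7.9 29.4] 89.4 z [53.5 55.8 57.1]
before cheek 147 [496.3  45.7] [ 8.9 30.3] 86.3 z [53.3 55.7 57.1]
before cheek 115 [494.2 -25.9] [ 6.3 29.7] 88.7 z [54.5 56.2 57.3]
after lug 806 [655.6   4.2] [30.  26.6] 87.9 z [93.2 95.  96.4]
after lug 376 [496.4  10.3] [23.2 23.9] 87.1 z [89.  91.  94.5]
after feet 327 [656.7  33.5] [13.3 28.9] 89.5 z [58.9 60.4 61.9]
after feet 317 [655.1 -24.9] [12.5 27.8] 89.2 z [59.  60.5 62.2]
after feet 105 [495.5  -8.5] [29.7 14.1] 12.1 z [58.6 59.6 63.9]
after cheek 211 [656.3  48.5] [ 9.8 29.2] 89.3 z [53.4 55.8 57.3]
after cheek 211 [653.1 -40.2] [ 9.2 29.2] 87.3 z [53.3 55.7 57.3]
after cheek 156 [496.3  45.5] [ 8.9 30.2] 86.2 z [53.4 55.7 57.2]
after cheek 125 [494.1 -26.7] [ 6.3 29.5] 88.9 z [54.2 55.8 57. ]
```

View pics/w7c.png

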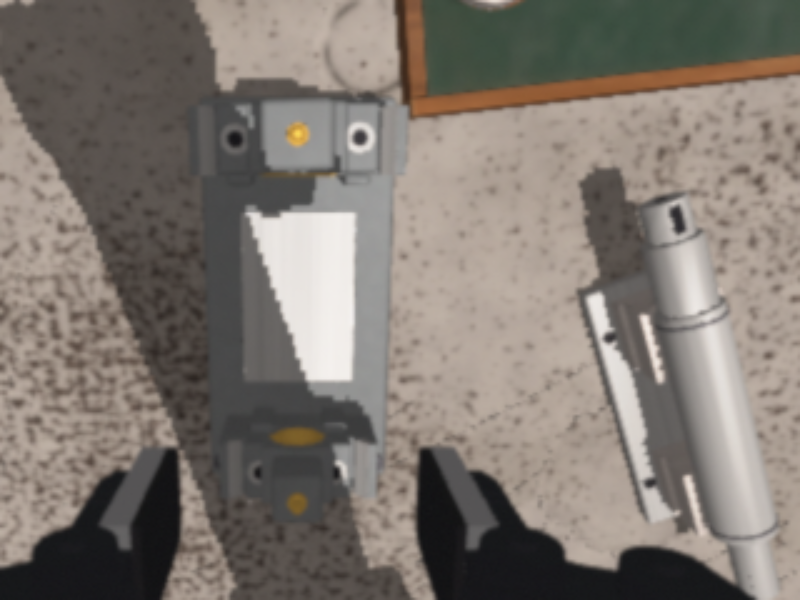

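Both caps are seated flush at their original poses, within about 0.6 mm. They show at (297,135) and (297,490), and the shaft lies in the V-blocks at right. Handing in.

```bash
python3 -c "
from h import *
print(manip.hand_in())"
```

```text
the job is handed in; nothing more can be done
None
```

The job is handed in: the shaft lies centred and level in the V-blocks, and after standing in the tray, both caps are back on their own pedestals, fully down and within about 0.6 mm of where they started; it took about 45 s of the 128 s, and I left the grease tin, steel disc and hexagon key alone.

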